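Open the bench caddy and load it with spatulas and dropper bottles

TASK

Get the bench caddy ready for the day's run: turn both swing tabs aside, lift the clear cover plate out of its frame and lay it flat on the bench, then slide the divider so that one bay is long enough for the long lab spatulas and the other is still wide enough for the dropper bottles. Lay each spatula that is there flat in the long bay and stand each of the tipped dropper bottles upright in the short bay. Leave the glass beaker, the stopwatch and the steel density cup where they stand.

Things in the scene. Friction and masses are not known exactly. Their poses are not given: they have to be found in the camera images.
- caddy: light grey plastic open-topped caddy, fixed to the bench, 290 mm long (its x, roughly away from the robot), 148 mm wide (its y), rim 48 mm high; origin: centre of its underside. Inside 268 x 126 mm; 11 mm walls up to a ledge 43 mm above the bench that carries the cover inside a 4 mm rim (2 mm play). A swing tab on a bracket outside the middle of each long wall. A bulky instrument stands at its right
- caddy_floor (a point): centre of the caddy's inner floor, 5 mm above the bench, axes as the caddy's
- tab_left (a joint): swing tab on the +y long wall (rad): 0 = closed, its free end points square in over the cover and holds it down; it grows as the free end swings toward the caddy's -x end (clockwise from above); pi/2 = lies along the wall; stop at 1.75; the cover is free above about 1.2. Light friction (0.03 N m), stays where it is left
- tab_left_fin (a point): the left tab's upright black thumb fin: 28 mm long (along the tab, its y), 8 mm thick (its x) and 16 mm high; this point is the middle of its top, 69.5 mm above the bench, its x axis across the fin. The steel tab plate under the fin is 12 mm wide, 49.5 to 53.5 mm above the bench, and reaches 26 mm from the pivot
- tab_left_pivot (a point): on the left tab's vertical pivot axis, 69.5 mm above the bench; 84 mm from the caddy's centre line, 4 mm from the middle of the fin
- tab_right (a joint): swing tab on the -y long wall (rad): mirror image of the left one; 0 = closed, grows as the free end swings toward the caddy's -x end (counter-clockwise from above)
- tab_right_fin (a point): as tab_left_fin, for the right tab
- tab_right_pivot (a point): as tab_left_pivot, for the right tab
- cover: clear plastic cover plate 278 x 136 x 5 mm, 0.2 kg, with an aluminium bridge handle; origin: centre of its underside, z up. At the start it lies in the caddy's rebate, underside 43 mm above the bench
- cover_handle (a point): middle of the cover's handle bar, 31 mm above the plate's underside: bar 78 mm long (cover's x), 10 mm wide (y) and 10 mm high, 21 mm clear above the plate, posts 32 mm to either side of the middle
- divider (a joint): slide of the divider along the caddy's x (m): 0 = middle, both bays 131 mm long; the -x bay is 131 mm + value long, the +x bay 131 mm - value; stops at +-0.103. About 3 N of friction, stays where it is left
- divider_grip (a point): middle of the top of the divider's black grip, 42 mm above the bench, axes as the caddy's; grip 10 mm thick (x), 44 mm wide (y), 16 mm high; under it the divider plate, 6 mm thick, as wide as the inside, 34 mm above the bench
- dropper_1: amber dropper bottle with a black bulb, 109 mm tall, 0.07 kg; origin: centre of its base, z along its axis to the bulb. Body 39 mm in diameter up to 66 mm from the base, collar 25 mm from 66 to 83 mm, bulb 14 mm up to 109 mm. Starts lying on its side left of the caddy (origin 20 mm up), bulb away from the robot and to the left; resists rolling a little. May be absent
- dropper_2: as dropper_1
- dropper_3: as dropper_1
- beaker: glass beaker 54 mm in diameter, 65 mm tall, a bystander behind the caddy; origin: centre of its base
- stopwatch: stopwatch 73 x 58 x 14 mm, a bystander; origin: centre of its underside
- density_cup: steel density cup, 54 mm in diameter at its flange, 114 mm tall, a bystander; origin: centre of its base
- spatula_1: lab spatula lying along its x, 180 x 16 x 13 mm, 0.03 kg; wooden grip 95 mm long, 16 mm wide and 12 mm high toward its -x (from -90 to +5 mm), thin steel blade toward +x at 2 to 7 mm height; origin: middle of its length, at its underside. May be absent
- spatula_2: as spatula_1
Things that resemble listed ones, but are neither listed nor needed, are in the scene too. What is shaped like the dropper_2 but blue is not meant.

How it is judged:
By the outcome, as a careful person would: the job done as asked, in the order asked, and still so for the second after the job is handed in, with the robot touching nothing.
Of dropper_1, dropper_2, dropper_3 only 2 to 3 are there at a start; the rules pass over those that are not, and their reading is None.
Of spatula_1, spatula_2 only 1 to 2 are there at a start; the rules pass over those that are not, and their reading is None.
At some moment in a run one of spatula_1, spatula_2 may be knocked a few centimetres aside while the robot is not near it.
Once in a run the grip may slacken for a moment while it holds something.
It also fails if it takes over 210 s, if anything falls off the work surface, if the arm or the gripper's body presses on something with over 40 N, if the wrist force passes 120 N, or if a joint passes its speed limit or range.

ROBOT

A 6-joint arm with a two-finger parallel gripper is mounted at the origin on a cart in front of the work surface, level with it; the furniture and walls round the work are solid. World frame = base frame: x ahead of the robot, y to its left, z up, the work surface at z = 0. Lengths are in mm, angles in degrees, forces in N, time in s.
With the tool pointing down it reaches from about 250 to 800 mm from the base axis. Payload 8.5 kg.
Tool frame: the origin (TCP) lies at the very end of the fingers, on their centre line; the grasp point (between the pads) lies env.grasp_offset behind it (env.grasp_offset is the distance from the TCP to the grasp point, in mm); z points along the fingers, y is the line along which they close (so a half turn about z gives the same grasp; the last joint's range is limited). The gripper opens to 85 mm and grips with 20 to 120 N. Pads are 22 mm wide; open, the fingers measure 114 mm over their backs; the gripper's body (76 mm by 85 mm) begins 54 mm behind the grasp point. The pads swing forward as they close: fully open they stand 13 mm farther back than shut.
Start: joints at [-74.714, 13.648, -0.773, 75.585, 0, 90], TCP at [138.401, -506.383, 231.276] pointing down, gripper open.
Joint ranges: [-152.45, 152.45], [-59.26, 108.67], [-65.41, 83.53], [-104.44, 129.93], [-82.83, 76.93], [-180, 180]. Speed limits (degrees/s): [127.2, 127.2, 159.86, 180, 180, 180].

INTERFACE

Orientations are given as a 3x3 rotation matrix whose columns are the frame's x, y, z axes.
In Python, from bench import env, camera, get_calibration, ticket gives the robot as it stands.
- The arm moves only by the tool step_arm, never from a script. Its argument "motion" is a list of rows, each an object with "delta_rot": the turn, a rotation vector about the world's x, y, z in degrees, a list of three; "delta_pos": the shift along the world's x, y, z in units of 40 mm (1.0 is 40 mm), a list of three; "fingers": the closure in counts, from 0 (fully open) to 255 (shut). A call has 1 to 12 rows; each row is the pose to reach, as a shift and turn from the pose commanded when the call began; what a row does not reach only later rows make up. A row lasts 1/10 s, in which the tool goes at most 50 mm and 8.59 degrees, less where a joint would pass 70% of its speed; a pose out of reach is approached as far as the arm can. A call with a gripper value outside its range is refused whole. The fingers move at their own pace and stop on an object; "grip_force" is the grip in N (left out, the last holds). Time passes only in rows, so rows that repeat a pose let the fingers close. It gives the time, the measured TCP pose, the force, the opening and the grip force at its end, in the units of the state.
- env.get_state(): the state, without advancing time (a new reading comes with each control period).
- camera(name): name is "side" or "top" or "wrist"; returns the picture (480x640x3 uint8, red, green, blue); there is no depth.
- get_calibration(name): a dict with "fx", "fy", "cx", "cy" (pixels), "xyz" and "orientation" of the camera in the world. Camera axes: x right, y down, z forward; pixel columns grow to the right and rows downward; lengths in mm; the calibration is good to about 2 mm. A picture is of the moment at which its call begins: read the wrist's pose just before it. get_calibration takes no time and is no camera call; for the wrist camera it gives the pose at the moment of the call.
- ticket.finish_job(): hands the job in; it is judged then, once.
The state is a dict: "time_s": time; "joint_pos": joint angles; "joint_velocities": joint speeds; "joint_torque": joint torques, N m; "tool_pos": TCP position; "eef_rot": TCP orientation; "wrist_force": force on the tool from outside, world axes, zero at the start; "torque": the same for the moment, N m; "opening": finger opening in mm; "gripper_force": force on a finger pad.
Only numpy, scipy, OpenCV 4.12 (cv2) and the standard library are available. Lean on these libraries where they do the work, as an engineer would, in place of code of your own. Each camera call takes 0.05 s, during which the arm holds its last target. There are 200 camera calls.

## Working session

There is one attempt and no reset: what is moved stays moved. The work goes in short steps, Python scripts to look and compute and a tool call to move; the robot and the scene stay as the last step left them, time stands still between calls to the robot, and variables do not carry over. Pictures are saved under pics/ and viewed, at most 14 in all, crops included, and the job is handed in when it is done.

Besides the shell and the picture viewer there is one more tool, called after "Call:" as name(argument=value, ...), one argument or row to a line, values as JSON. step_arm: Moves the arm, as the interface text tells. Its arguments: {"type":"object","properties":{"motion":{"type":"array"},"grip_force":{"type":"number"}},"required":["motion"]}

```bash
mkdir -p pics; ls; cat > h.py <<'E'
import numpy as np, cv2
from bench import env, camera, get_calibration, ticket
def snap(n,f=None):
    c=get_calibration(n); im=camera(n)
    if f: cv2.imwrite('pics/'+f,cv2.cvtColor(im,cv2.COLOR_RGB2BGR))
    return im,c
def ray(c,u,v):
    R=np.array(c['orientation']).reshape(3,3)
    d=R@np.array([(u-c['cx'])/c['fx'],(v-c['cy'])/c['fy'],1.]); return np.array(c['xyz'],float),d
def onz(c,u,v,z):
    o,d=ray(c,u,v); return o+d*(z-o[2])/d[2]
def proj(c,p):
    R=np.array(c['orientation']).reshape(3,3); q=R.T@(np.array(p,float)-np.array(c['xyz'])); return (c['fx']*q[0]/q[2]+c['cx'],c['fy']*q[1]/q[2]+c['cy'])
E
python3 - <<'E'
from h import *
for n in ('top','side'):
    im,c=snap(n,n+'0.png'); print(n,c)
print(env.grasp_offset, env.get_state())
E
```

```text
pics
top {'fx': 581.2323035483327, 'fy': 581.2323035483327, 'cx': 314.57127373805304, 'cy': 236.5057942286879, 'xyz': array([ 344.93906907,  227.4623279 , 1424.02066513]), 'orientation': array([[ 0.02395082, -0.99270335,  0.11817961],
       [-0.99971142, -0.02356387,  0.00467065],
       [-0.0018518 , -0.11825737, -0.99298125]])}
side {'fx': 487.15045863106343, 'fy': 487.15045863106343, 'cx': 319.42842432689025, 'cy': 243.9170181777849, 'xyz': array([ 427.42466366, -433.34309879,  855.06036346]), 'orientation': array([[ 0.99243918, -0.0996536 ,  0.0716494 ],
       [-0.12226401, -0.75145536,  0.64835666],
       [-0.01076975, -0.65221469, -0.75795779]])}
18.700000000000003 {'time_s': 0.1, 'joint_pos': array([-7.47134649e+01,  1.36801755e+01, -8.11764046e-01,  7.55842979e+01,
        2.71467243e-04,  8.99997650e+01]), 'joint_velocities': array([ 0.08253797, -0.04626322,  0.18052878,  0.01613983,  0.01855888,
       -0.08132983]), 'joint_torque': array([-5.55717234e-04, -5.39720321e+01,  3.46998131e+01,  1.33797692e-02,
       -1.43950695e-05,  2.76590833e-05]), 'tool_pos': array([ 138.3183771 , -506.06856254,  230.71996084]), 'eef_rot': array([[ 9.64618324e-01,  2.63650089e-01, -3.46236279e-04],
       [ 2.63650316e-01, -9.64617468e-01,  1.28476731e-03],
       [ 4.74345152e-06, -1.33059539e-03, -9.99999115e-01]]), 'wrist_force': array([-0.36463679,  0.1535609 ,  0.66879639]), 'torque': array([-0.01733903, -0.00609139,  0.01897146]), 'gripper_force': 0.0, 'opening': 85.21545413725293}
```

View pics/top0.png

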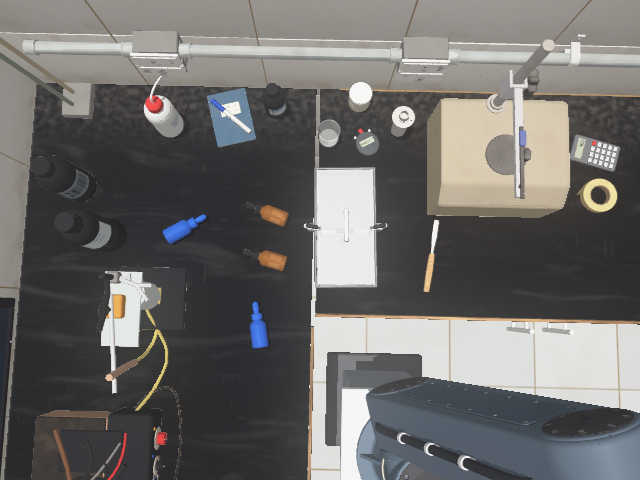

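View pics/side0.png

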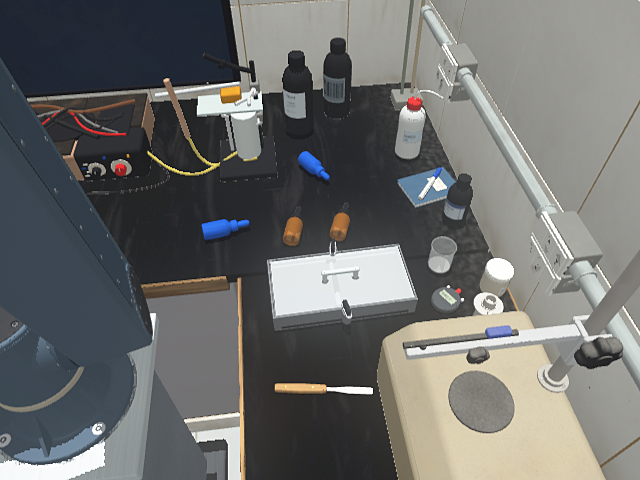

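Two amber bottles are at top px (273,215) and (271,260). The decoys are blue bottles at (184,229) and (259,327). The only spatula is at (430,256). The caddy spans (315,168) to (376,287), with fins at (312,226) and (378,226). The beaker is at (329,133), the stopwatch at (366,141), and the density cup at about (402,120).

```bash
python3 - <<'E'
from h import *
c=get_calibration('top'); s=get_calibration('side')
P=lambda n,u,v,z,c=c:print(n,np.round(onz(c,u,v,z),0))
for u,v in((315,168),(375,168),(376,287),(316,287)):P('rim',u,v,48)
P('finL',312,227,69);P('finR',379,226,69);P('handle',346.5,225,74)
for u,v in((278,217),(276,262)):P('body',u,v,20)
for u,v in((251,207),(248,254)):P('bulb',u,v,10)
for n,u,v in (('spA',427,290),('spB',435,221),('spM',431,254)):P(n,u,v,10)
for n,u,v,z in (('instrument corner',428,213,100),('inst',443,215,0),('inst2',568,217,0),('beaker',329,138,0),('stopw',367,142,10),('cup',402,126,20),('blue',178,232,20),('blue2',260,338,20),('bottle blk',275,105,0),('edgefront',316,318,0),('edgeL',315,318,0),('edge',640,318,0)):P(n,u,v,z)
P('sp side A',276,388,10,s);P('sp side B',372,391,10,s)
P('rim side near r',414,301,48,s);P('rim near l',272,318,48,s)
E
```

```text
rim [676. 237.  48.]
rim [679.  92.  48.]
rim [392.  86.  48.]
rim [389. 228.  48.]
finL [529. 240.  69.]
finR [535.  83.  69.]
handle [535. 160.  74.]
body [558. 325.  20.]
body [448. 326.  20.]
bulb [583. 393.  10.]
bulb [466. 396.  10.]
spA [389. -41.  10.]
spB [559. -61.  10.]
spM [477. -51.  10.]
instrument corner [563. -26. 100.]
inst [576. -83.   0.]
inst2 [ 578. -392.    0.]
beaker [765. 204.   0.]
stopw [754. 109.  10.]
cup [794.  23.  20.]
blue [515. 567.  20.]
blue2 [265. 358.  20.]
bottle blk [848. 343.   0.]
edgefront [315. 226.   0.]
edgeL [315. 228.   0.]
edge [ 334. -559.    0.]
sp side A [386. -45.  10.]
sp side B [559. -72.  10.]
rim side near r [671.  84.  48.]
rim near l [390.  81.  48.]
```

```bash
python3 - <<'E'
import cv2
im=cv2.imread('pics/top0.png')
cv2.imwrite('pics/crop1.png',cv2.resize(im[150:350,220:450],None,fx=3.4,fy=3,interpolation=cv2.INTER_CUBIC))
E
```

```text
(no output)
```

View pics/crop1.png

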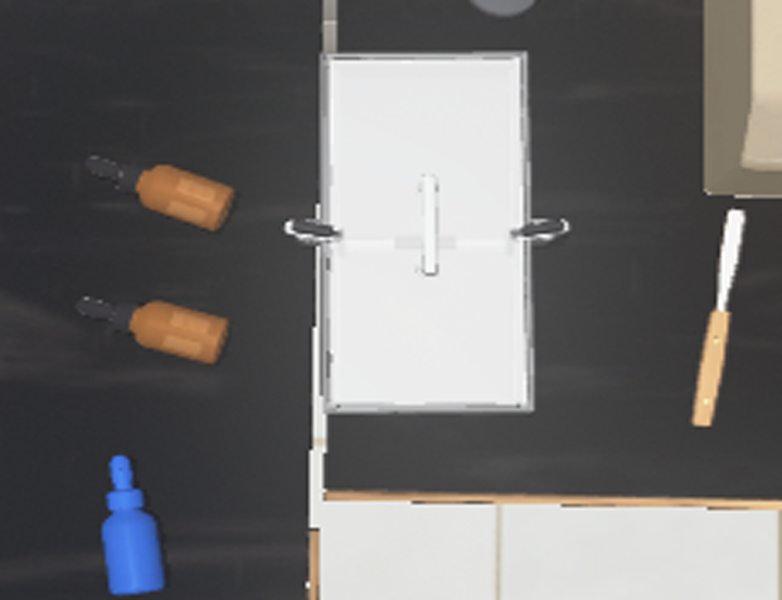

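The crop confirms two amber bottles with black bulbs (the one below them is a blue decoy). It also shows one wooden-grip spatula and the caddy at about (534,161), yaw about 1.5°, with both tabs closed.

Next, move over the caddy.

Call:
step_arm(
  motion=[
    {"delta_pos": [2, 4, 1.5], "delta_rot": [0, 0, 0], "fingers": 0},
    {"delta_pos": [4, 7.9, 1.75], "delta_rot": [0, 0, 0], "fingers": 0},
    {"delta_pos": [4, 7.9, 1.75], "delta_rot": [0, 0, 0], "fingers": 0},
    {"delta_pos": [4, 7.9, 1.75], "delta_rot": [0, 0, 0], "fingers": 0},
    {"delta_pos": [4, 7.9, 1.75], "delta_rot": [0, 0, 0], "fingers": 0},
    {"delta_pos": [4, 7.9, 1.75], "delta_rot": [0, 0, 0], "fingers": 0},
    {"delta_pos": [4, 7.9, 1.75], "delta_rot": [0, 0, 0], "fingers": 0},
    {"delta_pos": [4, 7.9, 1.75], "delta_rot": [0, 0, 0], "fingers": 0},
    {"delta_pos": [4, 7.9, 1.75], "delta_rot": [0, 0, 0], "fingers": 0},
    {"delta_pos": [4, 7.9, 1.75], "delta_rot": [0, 0, 0], "fingers": 0},
  ],
)

```text
time_s: 1.1
tool_pos: [298.3, -190.4, 301.1]
eef_rot: [[0.964, 0.265, -0.0], [0.265, -0.964, -0.0], [-0.0, -0.0, -1.0]]
wrist_force: [0.5, -0.0, 0.0]
opening: 85.4
gripper_force: 0.0
```

```bash
python3 -c "
from h import *
s=env.get_state();print(s['joint_pos'].round(1),s['tool_pos'].round(1),s['eef_rot'].round(3),s['time_s'])"
```

```text
[-32.5  -4.3 -10.6  83.6  -0.  132.1] [ 298.3 -190.4  301.1] [[ 0.964  0.265 -0.   ]
 [ 0.265 -0.964 -0.   ]
 [-0.    -0.    -1.   ]] 1.1
```

Call:
step_arm(
  motion=[
    {"delta_pos": [4.5, 8.75, 2], "delta_rot": [0, 0, 76], "fingers": 0},
    {"delta_pos": [4.5, 8.75, 2], "delta_rot": [0, 0, 76], "fingers": 0},
    {"delta_pos": [4.5, 8.75, 2], "delta_rot": [0, 0, 76], "fingers": 0},
    {"delta_pos": [4.5, 8.75, 2], "delta_rot": [0, 0, 76], "fingers": 0},
    {"delta_pos": [4.5, 8.75, 2], "delta_rot": [0, 0, 76], "fingers": 0},
    {"delta_pos": [4.5, 8.75, 2], "delta_rot": [0, 0, 76], "fingers": 0},
    {"delta_pos": [4.5, 8.75, 2], "delta_rot": [0, 0, 76], "fingers": 0},
    {"delta_pos": [4.5, 8.75, 2], "delta_rot": [0, 0, 76], "fingers": 0},
    {"delta_pos": [4.5, 8.75, 2], "delta_rot": [0, 0, 76], "fingers": 0},
    {"delta_pos": [4.5, 8.75, 2], "delta_rot": [0, 0, 76], "fingers": 0},
    {"delta_pos": [4.5, 8.75, 2], "delta_rot": [0, 0, 76], "fingers": 0},
    {"delta_pos": [4.5, 8.75, 2], "delta_rot": [0, 0, 76], "fingers": 0},
  ],
)

```text
time_s: 2.3
tool_pos: [478.3, 158.0, 381.2]
eef_rot: [[-0.017, 1.0, -0.0], [1.0, 0.017, -0.0], [-0.0, -0.0, -1.0]]
wrist_force: [-0.1, -0.1, 1.2]
opening: 85.6
gripper_force: 0.0
```

```bash
python3 -c "
from h import *
s=env.get_state();print(s['joint_pos'].round(1),s['tool_pos'].round(1))
im,c=snap('wrist','w1.png');print(c)
import pickle;pickle.dump(c,open('w1.pkl','wb'))"
```

```text
[ 18.3  11.4  18.   96.7  -0.  107.3] [478.3 158.  381.2]
{'fx': 400.73170169189893, 'fy': 400.73170169189893, 'cx': 319.04060848677955, 'cy': 236.033348944457, 'xyz': array([478.24362203, 227.68933426, 524.14227842]), 'orientation': array([[ 9.99847772e-01,  1.67833318e-02,  4.76987451e-03],
       [ 1.74479724e-02, -9.61974416e-01, -2.72581714e-01],
       [ 1.36679081e-05,  2.72623444e-01, -9.62120812e-01]])}
```

View pics/w1.png

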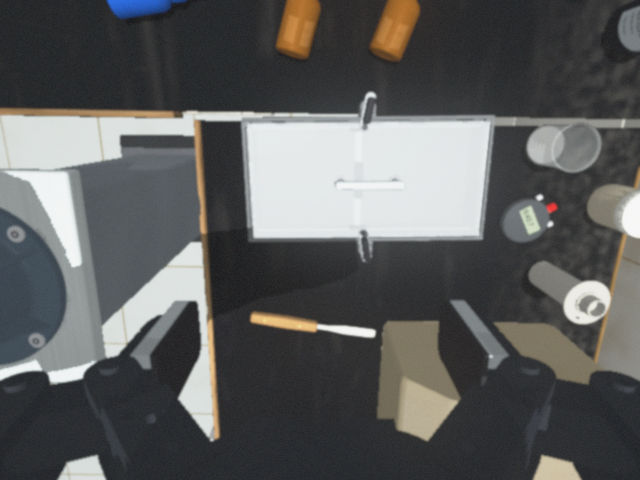

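The wrist view shows the caddy at (243–493, 117–241), the fins near (369,108) and (365,245), the handle at (369,184) and the spatula from (252,318) to (375,333). I'll zoom in on the fins.

```bash
python3 - <<'E'
from h import *
import pickle
c=pickle.load(open('w1.pkl','rb'))
for u,v,z in ((243,119,48),(493,117,48),(483,240,48),(250,241,48),(369,184.5,79),(335,184,79),(403,184,79)):print(u,v,onz(c,u,v,z).round(1))
im=cv2.imread('pics/w1.png')
a=cv2.resize(im[85:135,340:400],None,fx=6,fy=6,interpolation=cv2.INTER_CUBIC);b=cv2.resize(im[220:270,340:400],None,fx=6,fy=6,interpolation=cv2.INTER_CUBIC)
cv2.imwrite('pics/fins.png',np.hstack([a,b]))
for n,x,y in(('L',530,245),('R',534,77)):
    print(n,proj(c,(x,y,69.5)))
E
```

```text
243 119 [391.5 230.   48. ]
493 117 [676.3 237.2  48. ]
483 240 [683.7  91.2  48. ]
250 241 [395.2  84.9  48. ]
369 184.5 [535.1 162.2  79. ]
335 184 [497.2 162.1  79. ]
403 184 [572.9 163.4  79. ]
L (np.float64(367.21211287753096), np.float64(106.70126910380799))
R (np.float64(363.4966175774947), np.float64(254.40495967922962))
```

View pics/fins.png

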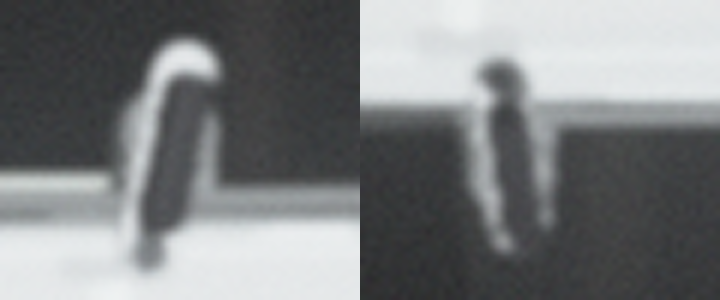

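```bash
python3 - <<'E'
from h import *
import pickle
c=pickle.load(open('w1.pkl','rb'))
for n,a,b in(('L',(371.2,98),(367,122.5)),('R',(363.8,237.5),(367.5,260))):
    p=onz(c,*a,69.5);q=onz(c,*b,69.5);print(n,p.round(1),q.round(1),((p+q)/2).round(1),np.linalg.norm(p-q).round(1),np.degrees(np.arctan2(*(p-q)[1::-1])).round(1))
E
```

```text
L [533.8 254.   69.5] [530.6 228.6  69.5] [532.2 241.3  69.5] 25.6 82.7
R [533.4  98.   69.5] [539.1  70.   69.5] [536.2  84.   69.5] 28.6 101.7
```

Call:
step_arm(
  motion=[
    {"delta_pos": [1.46, -1.92, -2], "delta_rot": [0, 0, 8], "fingers": 80},
    {"delta_pos": [1.46, -1.92, -4], "delta_rot": [0, 0, 10], "fingers": 80},
    {"delta_pos": [1.46, -1.92, -5.8], "delta_rot": [0, 0, 10], "fingers": 80},
    {"delta_pos": [1.46, -1.92, -5.8], "delta_rot": [0, 0, 10], "fingers": 80},
    {"delta_pos": [1.46, -1.92, -5.8], "delta_rot": [0, 0, 10], "fingers": 80},
    {"delta_pos": [1.46, -1.92, -5.8], "delta_rot": [0, 0, 10], "fingers": 80},
    {"delta_pos": [1.46, -1.92, -5.8], "delta_rot": [0, 0, 10], "fingers": 80},
  ],
  grip_force=25,
)

```text
time_s: 3.05
tool_pos: [535.9, 81.9, 149.0]
eef_rot: [[-0.193, 0.981, -0.003], [0.981, 0.193, -0.0], [0.0, -0.003, -1.0]]
wrist_force: [-0.0, -0.2, 1.0]
opening: 59.0
gripper_force: 0.0
```

```bash
python3 - <<'E'
from h import *
im,c=snap('wrist','w2.png')
s=env.get_state();print(s['tool_pos'].round(1),s['opening'])
for y in (70,98):print(proj(c,(536.5,y,69.5)))
b=im[:,:,::-1]
cv2.imwrite('pics/w2c.png',b)
E
```

```text
[537.1  82.5 150.8] 58.40737311917379
(np.float64(314.19614332227655), np.float64(265.8423580868115))
(np.float64(323.52962403318475), np.float64(220.50771198992223))
```

View pics/w2.png

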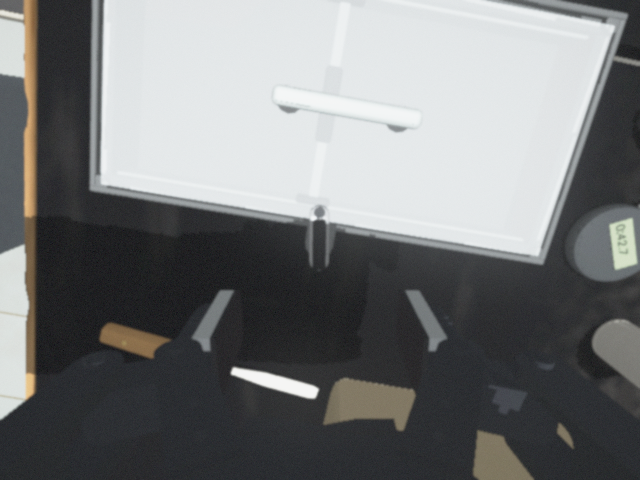

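The fin sits centred and aligned between the pads, at (319,218–268). Descend and grip.

Call:
step_arm(
  motion=[
    {"delta_pos": [0, 0, -1.2], "delta_rot": [0, 0, 0], "fingers": 80},
    {"delta_pos": [0, 0, -2.3], "delta_rot": [0, 0, 0], "fingers": 80},
    {"delta_pos": [0, 0, -2.3], "delta_rot": [0, 0, 0], "fingers": 80},
    {"delta_pos": [0, 0, -2.3], "delta_rot": [0, 0, 0], "fingers": 255},
    {"delta_pos": [0, 0, -2.3], "delta_rot": [0, 0, 0], "fingers": 255},
    {"delta_pos": [0, 0, -2.3], "delta_rot": [0, 0, 0], "fingers": 255},
    {"delta_pos": [0, 0, -2.3], "delta_rot": [0, 0, 0], "fingers": 255},
    {"delta_pos": [0, 0, -2.3], "delta_rot": [0, 0, 0], "fingers": 255},
    {"delta_pos": [0, 0, -2.3], "delta_rot": [0, 0, 0], "fingers": 255},
  ],
  grip_force=25,
)

```text
time_s: 4.0
tool_pos: [535.6, 82.7, 59.3]
eef_rot: [[-0.196, 0.981, -0.001], [0.981, 0.196, -0.0], [0.0, -0.001, -1.0]]
wrist_force: [-9.9, -1.9, 14.6]
opening: 7.2
gripper_force: 28.9
```

Call:
step_arm(
  motion=[
    {"delta_pos": [-0.02, 0, 0.05], "delta_rot": [0, 0, 8], "fingers": 255},
    {"delta_pos": [-0.04, 0, 0.05], "delta_rot": [0, 0, 16], "fingers": 255},
    {"delta_pos": [-0.05, -0.02, 0.05], "delta_rot": [0, 0, 24], "fingers": 255},
    {"delta_pos": [-0.06, -0.03, 0.05], "delta_rot": [0, 0, 32], "fingers": 255},
    {"delta_pos": [-0.07, -0.04, 0.05], "delta_rot": [0, 0, 40], "fingers": 255},
    {"delta_pos": [-0.08, -0.05, 0.05], "delta_rot": [0, 0, 48], "fingers": 255},
    {"delta_pos": [-0.09, -0.07, 0.05], "delta_rot": [0, 0, 56], "fingers": 255},
    {"delta_pos": [-0.1, -0.08, 0.05], "delta_rot": [0, 0, 64], "fingers": 255},
    {"delta_pos": [-0.1, -0.1, 0.05], "delta_rot": [0, 0, 72], "fingers": 255},
    {"delta_pos": [-0.1, -0.11, 0.05], "delta_rot": [0, 0, 80], "fingers": 255},
    {"delta_pos": [-0.1, -0.11, 0.05], "delta_rot": [0, 0, 84], "fingers": 255},
    {"delta_pos": [-0.1, -0.11, 0.05], "delta_rot": [0, 0, 84], "fingers": 255},
  ],
)

```text
time_s: 5.2
tool_pos: [530.9, 76.7, 59.5]
eef_rot: [[-0.996, -0.094, -0.003], [-0.094, 0.996, -0.004], [0.004, -0.003, -1.0]]
wrist_force: [-4.8, -7.6, -2.0]
opening: 7.4
gripper_force: 26.8
```

Call:
step_arm(
  motion=[
    {"delta_pos": [0, 0, 0], "delta_rot": [0, 0, 0], "fingers": 80},
    {"delta_pos": [0, 0, 0], "delta_rot": [0, 0, 0], "fingers": 80},
    {"delta_pos": [0, 0, 0.3], "delta_rot": [0, 0, 0], "fingers": 80},
    {"delta_pos": [0, 0, 2.3], "delta_rot": [0, 0, 0], "fingers": 80},
    {"delta_pos": [0.03, 2, 2.3], "delta_rot": [0, 0, 30], "fingers": 80},
    {"delta_pos": [0.03, 4.09, 2.3], "delta_rot": [0, 0, 60], "fingers": 80},
    {"delta_pos": [0.03, 4.09, 2.3], "delta_rot": [0, 0, 77], "fingers": 80},
    {"delta_pos": [0.03, 4.09, 2.3], "delta_rot": [0, 0, 77], "fingers": 80},
    {"delta_pos": [0.03, 4.09, 2.3], "delta_rot": [0, 0, 77], "fingers": 80},
    {"delta_pos": [0.03, 4.09, 2.3], "delta_rot": [0, 0, 77], "fingers": 80},
    {"delta_pos": [0.03, 4.09, 2.3], "delta_rot": [0, 0, 77], "fingers": 80},
    {"delta_pos": [0.03, 4.09, 2.3], "delta_rot": [0, 0, 77], "fingers": 80},
  ],
)

```text
time_s: 6.4
tool_pos: [534.3, 242.6, 152.8]
eef_rot: [[-0.269, -0.963, 0.001], [-0.963, 0.269, 0.001], [-0.001, -0.001, -1.0]]
wrist_force: [-0.4, 0.6, -0.0]
opening: 58.8
gripper_force: 0.0
```

Call:
step_arm(
  motion=[
    {"delta_pos": [0, 0, 0], "delta_rot": [0, 0, 16], "fingers": 80},
    {"delta_pos": [0, 0, 0], "delta_rot": [0, 0, 16], "fingers": 80},
    {"delta_pos": [0, 0, 0], "delta_rot": [0, 0, 0], "fingers": 80},
    {"delta_pos": [0, 0, 0], "delta_rot": [0, 0, 0], "fingers": 80},
  ],
)

```text
time_s: 6.8
tool_pos: [534.3, 242.4, 152.8]
eef_rot: [[-0.28, -0.96, 0.002], [-0.96, 0.28, 0.001], [-0.001, -0.001, -1.0]]
wrist_force: [1.1, -0.1, -0.4]
opening: 58.3
gripper_force: 0.0
```

```bash
python3 - <<'E'
from h import *
im,c=snap('wrist','w3.png')
s=env.get_state();print(s['tool_pos'].round(1),s['eef_rot'].round(3),s['joint_pos'].round(1))
E
```

```text
[534.3 242.4 152.8] [[-0.287 -0.958  0.002]
 [-0.958  0.287  0.001]
 [-0.001 -0.001 -1.   ]] [ 24.4  21.6  -1.   67.3   0.  -48.9]
```

View pics/w3.png

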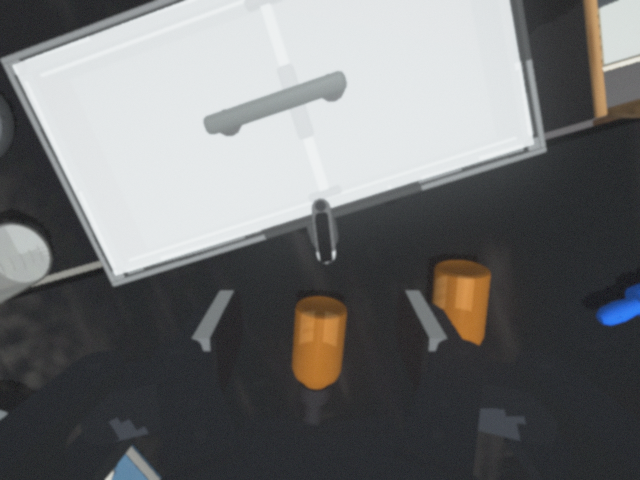

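The left fin is centred at (322,208–262) and nearly aligned. Grip it too.

Call:
step_arm(
  motion=[
    {"delta_pos": [0, 0, -1.2], "delta_rot": [0, 0, 4], "fingers": 80},
    {"delta_pos": [0, 0, -2.33], "delta_rot": [0, 0, 4], "fingers": 80},
    {"delta_pos": [0, 0, -2.33], "delta_rot": [0, 0, 4], "fingers": 80},
    {"delta_pos": [0, 0, -2.33], "delta_rot": [0, 0, 4], "fingers": 255},
    {"delta_pos": [0, 0, -2.33], "delta_rot": [0, 0, 4], "fingers": 255},
    {"delta_pos": [0, 0, -2.33], "delta_rot": [0, 0, 4], "fingers": 255},
    {"delta_pos": [0, 0, -2.33], "delta_rot": [0, 0, 4], "fingers": 255},
    {"delta_pos": [0, 0, -2.33], "delta_rot": [0, 0, 4], "fingers": 255},
    {"delta_pos": [0, 0, -2.33], "delta_rot": [0, 0, 4], "fingers": 255},
  ],
)

```text
time_s: 7.75
tool_pos: [531.9, 243.4, 60.2]
eef_rot: [[-0.205, -0.979, -0.003], [-0.979, 0.205, 0.003], [-0.003, 0.003, -1.0]]
wrist_force: [-13.7, 4.8, 12.9]
opening: 7.1
gripper_force: 28.8
```

```bash
python3 - <<'E'
from h import *
s=env.get_state();print(s['tool_pos'].round(1),np.degrees(np.arctan2(s['eef_rot'][1,0],s['eef_rot'][0,0]))%360,s['wrist_force'])
im,c=snap('top')
x,y=[int(round(t)) for t in proj(c,(537,77,69))];b=im[:,:,::-1]
cv2.imwrite('pics/t2.png',cv2.resize(b[y-40:y+40,x-40:x+40],None,fx=5,fy=5,interpolation=cv2.INTER_CUBIC))
E
```

```text
[531.9 243.4  60.2] 258.14384069012317 [-13.71305667   4.84940007  12.92426092]
```

Call:
step_arm(
  motion=[
    {"delta_pos": [-0.04, 0, 0.05], "delta_rot": [0, 0, -8], "fingers": 255},
    {"delta_pos": [-0.06, 0, 0.05], "delta_rot": [0, 0, -16], "fingers": 255},
    {"delta_pos": [-0.07, 0.02, 0.05], "delta_rot": [0, 0, -24], "fingers": 255},
    {"delta_pos": [-0.08, 0.03, 0.05], "delta_rot": [0, 0, -32], "fingers": 255},
    {"delta_pos": [-0.09, 0.04, 0.05], "delta_rot": [0, 0, -40], "fingers": 255},
    {"delta_pos": [-0.1, 0.05, 0.05], "delta_rot": [0, 0, -48], "fingers": 255},
    {"delta_pos": [-0.11, 0.07, 0.05], "delta_rot": [0, 0, -56], "fingers": 255},
    {"delta_pos": [-0.12, 0.08, 0.05], "delta_rot": [0, 0, -64], "fingers": 255},
    {"delta_pos": [-0.12, 0.1, 0.05], "delta_rot": [0, 0, -72], "fingers": 255},
    {"delta_pos": [-0.12, 0.11, 0.05], "delta_rot": [0, 0, -80], "fingers": 255},
    {"delta_pos": [-0.12, 0.11, 0.05], "delta_rot": [0, 0, -82], "fingers": 255},
    {"delta_pos": [-0.12, 0.11, 0.05], "delta_rot": [0, 0, -82], "fingers": 255},
  ],
)

```text
time_s: 9.0
tool_pos: [530.3, 245.2, 60.5]
eef_rot: [[-0.997, 0.071, 0.002], [0.071, 0.997, -0.003], [-0.002, -0.002, -1.0]]
wrist_force: [5.6, -5.7, -10.7]
opening: 7.0
gripper_force: 26.1
```

Call:
step_arm(
  motion=[
    {"delta_pos": [0, 0, 0], "delta_rot": [0, 0, 0], "fingers": 80},
    {"delta_pos": [0, 0, 0], "delta_rot": [0, 0, 0], "fingers": 80},
    {"delta_pos": [0, 0, 0.3], "delta_rot": [0, 0, 0], "fingers": 80},
    {"delta_pos": [0, 0, 3], "delta_rot": [0, 0, 5.5], "fingers": 80},
    {"delta_pos": [0.15, -1, 3.5], "delta_rot": [0, 0, 5.5], "fingers": 80},
    {"delta_pos": [0.15, -2.12, 3.5], "delta_rot": [0, 0, 5.5], "fingers": 80},
    {"delta_pos": [0.15, -2.12, 3.5], "delta_rot": [0, 0, 5.5], "fingers": 80},
    {"delta_pos": [0.15, -2.12, 3.5], "delta_rot": [0, 0, 5.5], "fingers": 80},
    {"delta_pos": [0.15, -2.12, 3.5], "delta_rot": [0, 0, 5.5], "fingers": 80},
    {"delta_pos": [0.15, -2.12, 3.5], "delta_rot": [0, 0, 5.5], "fingers": 80},
  ],
)

```text
time_s: 10.0
tool_pos: [534.9, 162.3, 199.8]
eef_rot: [[-1.0, -0.028, -0.001], [-0.028, 1.0, 0.0], [0.001, 0.0, -1.0]]
wrist_force: [-0.7, -0.1, -0.8]
opening: 58.6
gripper_force: 0.0
```

```bash
python3 - <<'E'
from h import *
s=env.get_state()
im,c=snap('wrist','w4.png')
print(s['tool_pos'].round(1),np.degrees(np.arctan2(s['eef_rot'][1,0],s['eef_rot'][0,0]))%360,s['joint_pos'].round(1))
for p in((536,161.5,79),(537,77,69.5),(533.5,245,69.5)):print(proj(c,p))
E
```

```text
[534.9 162.3 199.8] 181.57839719548286 [16.9 17.7  0.2 72.6  0.  15.3]
(np.float64(316.89484443386795), np.float64(227.9654292195928))
(np.float64(196.61889319540677), np.float64(222.7052346196874))
(np.float64(435.7357549029655), np.float64(224.26678806867895))
```

View pics/w4.png

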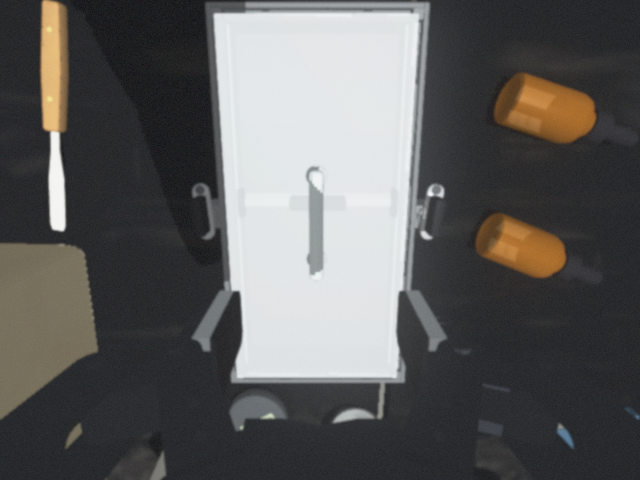

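Both tabs are parallel to the walls, at (205,212) and (432,212). The handle bar lies at (316,167–278), between the pads. Grip it.

Call:
step_arm(
  motion=[
    {"delta_pos": [-0.03, -0.02, -1.2], "delta_rot": [0, 0, 0], "fingers": 80},
    {"delta_pos": [-0.03, -0.02, -2.4], "delta_rot": [0, 0, 0], "fingers": 80},
    {"delta_pos": [-0.03, -0.02, -3.3], "delta_rot": [0, 0, 0], "fingers": 80},
    {"delta_pos": [-0.03, -0.02, -3.58], "delta_rot": [0, 0, 0], "fingers": 80},
    {"delta_pos": [-0.03, -0.02, -3.58], "delta_rot": [0, 0, 0], "fingers": 80},
    {"delta_pos": [-0.03, -0.02, -3.58], "delta_rot": [0, 0, 0], "fingers": 255},
    {"delta_pos": [-0.03, -0.02, -3.58], "delta_rot": [0, 0, 0], "fingers": 255},
    {"delta_pos": [-0.03, -0.02, -3.58], "delta_rot": [0, 0, 0], "fingers": 255},
    {"delta_pos": [-0.03, -0.02, -3.58], "delta_rot": [0, 0, 0], "fingers": 255},
    {"delta_pos": [-0.03, -0.02, -3.58], "delta_rot": [0, 0, 0], "fingers": 255},
    {"delta_pos": [-0.03, -0.02, -3.58], "delta_rot": [0, 0, 0], "fingers": 255},
  ],
  grip_force=70,
)

```text
time_s: 11.15
tool_pos: [535.0, 161.1, 58.5]
eef_rot: [[-1.0, -0.027, 0.003], [-0.027, 1.0, 0.001], [-0.003, 0.001, -1.0]]
wrist_force: [-0.9, 1.0, 6.6]
opening: 8.2
gripper_force: 68.6
```

Call:
step_arm(
  motion=[
    {"delta_pos": [0, 0, 0.15], "delta_rot": [0, 0, 0], "fingers": 255},
    {"delta_pos": [0, 0, 0.3], "delta_rot": [0, 0, 0], "fingers": 255},
    {"delta_pos": [0, 0, 0.5], "delta_rot": [0, 0, 0], "fingers": 255},
    {"delta_pos": [0, 0, 0.8], "delta_rot": [0, 0, 0], "fingers": 255},
    {"delta_pos": [0, 0, 1.2], "delta_rot": [0, 0, 0], "fingers": 255},
    {"delta_pos": [0, 0, 1.6], "delta_rot": [0, 0, 0], "fingers": 255},
    {"delta_pos": [0, 0, 2], "delta_rot": [0, 0, 0], "fingers": 255},
    {"delta_pos": [0, 0, 2.4], "delta_rot": [0, 0, 0], "fingers": 255},
    {"delta_pos": [0, 0, 2.4], "delta_rot": [0, 0, 0], "fingers": 255},
  ],
)

```text
time_s: 12.05
tool_pos: [535.3, 161.2, 155.7]
eef_rot: [[-1.0, -0.027, 0.004], [-0.027, 1.0, 0.001], [-0.004, 0.001, -1.0]]
wrist_force: [-0.0, 0.2, -2.0]
opening: 8.3
gripper_force: 68.6
```

```bash
python3 - <<'E'
from h import *
s=env.get_state();print(s['tool_pos'],s['wrist_force'],s['torque'],s['opening'])
im,c=snap('side','s2.png')
E
```

```text
[535.29805818 161.21044294 155.65532169] [-0.01727258  0.20815581 -1.97221814] [ 0.06629971 -0.04319081 -0.05010414] 8.257039921995856
```

View pics/s2.png

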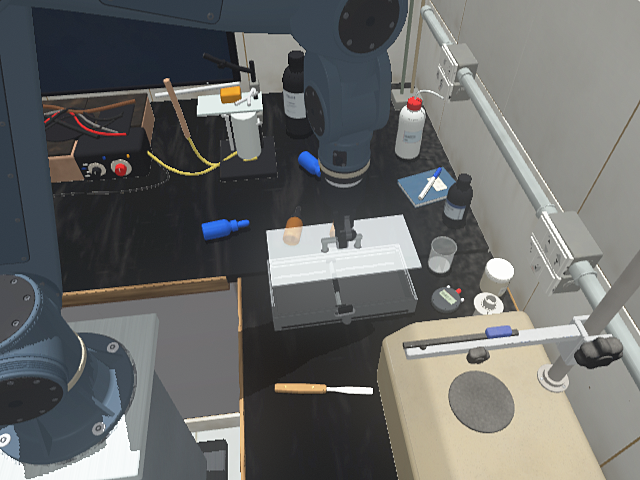

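The cover is held and raised clear, visible at (345,245). Carry it to the free bench on the right, in front of the instrument.

Call:
step_arm(
  motion=[
    {"delta_pos": [-1, 0, 0], "delta_rot": [0, 0, 0], "fingers": 255},
    {"delta_pos": [-2, 0, 0], "delta_rot": [0, 0, -6], "fingers": 255},
    {"delta_pos": [-3, -0.5, 0], "delta_rot": [0, 0, -14], "fingers": 255},
    {"delta_pos": [-3.6, -1.5, 0], "delta_rot": [0, 0, -22], "fingers": 255},
    {"delta_pos": [-3.6, -2.5, 0], "delta_rot": [0, 0, -30], "fingers": 255},
    {"delta_pos": [-3.6, -3.5, 0], "delta_rot": [0, 0, -38], "fingers": 255},
    {"delta_pos": [-3.6, -4.5, 0], "delta_rot": [0, 0, -46], "fingers": 255},
    {"delta_pos": [-3.6, -5.5, 0], "delta_rot": [0, 0, -54], "fingers": 255},
    {"delta_pos": [-3.6, -6.5, 0], "delta_rot": [0, 0, -62], "fingers": 255},
    {"delta_pos": [-3.6, -7.5, 0], "delta_rot": [0, 0, -70], "fingers": 255},
    {"delta_pos": [-3.6, -8.4, 0], "delta_rot": [0, 0, -78], "fingers": 255},
    {"delta_pos": [-3.6, -9.2, 0], "delta_rot": [0, 0, -86], "fingers": 255},
  ],
)

```text
time_s: 13.3
tool_pos: [389.3, -208.9, 152.3]
eef_rot: [[-0.09, 0.996, -0.001], [0.996, 0.09, 0.0], [0.0, -0.001, -1.0]]
wrist_force: [0.5, 0.3, -1.1]
opening: 8.5
gripper_force: 68.6
```

Call:
step_arm(
  motion=[
    {"delta_pos": [0.7, -0.6, 0], "delta_rot": [0, 0, -4], "fingers": 255},
    {"delta_pos": [1.5, -1.1, 0], "delta_rot": [0, 0, -4], "fingers": 255},
    {"delta_pos": [1.5, -1.1, -0.7], "delta_rot": [0, 0, -4], "fingers": 255},
    {"delta_pos": [1.5, -1.1, -1.4], "delta_rot": [0, 0, -4], "fingers": 255},
    {"delta_pos": [1.5, -1.1, -2], "delta_rot": [0, 0, -4], "fingers": 255},
    {"delta_pos": [1.5, -1.1, -2.5], "delta_rot": [0, 0, -4], "fingers": 255},
    {"delta_pos": [1.5, -1.1, -2.8], "delta_rot": [0, 0, -4], "fingers": 255},
    {"delta_pos": [1.5, -1.1, -2.8], "delta_rot": [0, 0, -4], "fingers": 255},
  ],
)

```text
time_s: 14.1
tool_pos: [448.7, -250.5, 39.1]
eef_rot: [[-0.027, 1.0, -0.003], [1.0, 0.027, 0.002], [0.002, -0.003, -1.0]]
wrist_force: [1.2, -0.3, -1.9]
opening: 8.2
gripper_force: 68.8
```

```bash
python3 - <<'E'
from h import *
s=env.get_state();print(s['tool_pos'],s['wrist_force'],s['opening'])
im,c=snap('top','t3.png')
E
```

```text
[ 448.71297447 -250.4636009    39.12730005] [ 1.16052583 -0.25803821 -1.91939865] 8.241507239684937
```

View pics/t3.png

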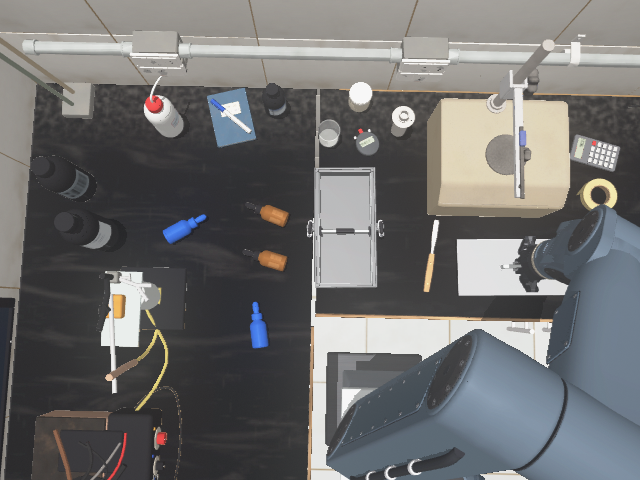

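The cover is over clear bench at (458–575, 240–296) and the caddy is open, showing the divider grip. Lower and release.

Call:
step_arm(
  motion=[
    {"delta_pos": [0, 0, -0.3], "delta_rot": [0, 0, 0], "fingers": 255},
    {"delta_pos": [0, 0, -0.45], "delta_rot": [0, 0, 0], "fingers": 255},
    {"delta_pos": [0, 0, -0.55], "delta_rot": [0, 0, 0], "fingers": 255},
    {"delta_pos": [0, 0, -0.6], "delta_rot": [0, 0, 0], "fingers": 255},
    {"delta_pos": [0, 0, -0.6], "delta_rot": [0, 0, 0], "fingers": 255},
  ],
)

```text
time_s: 14.65
tool_pos: [449.9, -251.1, 16.8]
eef_rot: [[-0.027, 1.0, -0.0], [1.0, 0.027, 0.0], [0.0, -0.0, -1.0]]
wrist_force: [-0.9, -0.9, -1.7]
opening: 8.4
gripper_force: 68.8
```

Call:
step_arm(
  motion=[
    {"delta_pos": [0, 0, 0], "delta_rot": [0, 0, 0], "fingers": 80},
    {"delta_pos": [0, 0, 0], "delta_rot": [0, 0, 0], "fingers": 80},
    {"delta_pos": [0, 0, 0.3], "delta_rot": [0, 0, 0], "fingers": 80},
    {"delta_pos": [0, 0, 1.5], "delta_rot": [0, 0, 0], "fingers": 80},
    {"delta_pos": [0, 0, 3], "delta_rot": [0, 0, 0], "fingers": 80},
    {"delta_pos": [0, 0, 4], "delta_rot": [0, 0, 0], "fingers": 80},
    {"delta_pos": [0, 0, 4], "delta_rot": [0, 0, 0], "fingers": 80},
  ],
)

```text
time_s: 15.35
tool_pos: [452.9, -252.8, 184.7]
eef_rot: [[-0.027, 1.0, 0.01], [1.0, 0.027, -0.006], [-0.006, 0.01, -1.0]]
wrist_force: [0.3, -0.0, 0.2]
opening: 58.4
gripper_force: 0.0
```

Call:
step_arm(
  motion=[
    {"delta_pos": [0, 2, 1.2], "delta_rot": [0, 0, 0], "fingers": 80},
    {"delta_pos": [0, 7, 1.2], "delta_rot": [0, 0, 0], "fingers": 80},
    {"delta_pos": [0, 7, 1.2], "delta_rot": [0, 0, 0], "fingers": 80},
    {"delta_pos": [0, 7, 1.2], "delta_rot": [0, 0, 0], "fingers": 80},
    {"delta_pos": [0, 7, 1.2], "delta_rot": [0, 0, 0], "fingers": 80},
    {"delta_pos": [0, 7, 1.2], "delta_rot": [0, 0, 0], "fingers": 80},
    {"delta_pos": [1.9, 10, 1.2], "delta_rot": [0, 0, 0], "fingers": 80},
    {"delta_pos": [1.9, 10, 1.2], "delta_rot": [0, 0, 0], "fingers": 80},
    {"delta_pos": [1.9, 10, 1.2], "delta_rot": [0, 0, 0], "fingers": 80},
    {"delta_pos": [1.9, 10, 1.2], "delta_rot": [0, 0, 0], "fingers": 80},
    {"delta_pos": [1.9, 10, 1.2], "delta_rot": [0, 0, 0], "fingers": 80},
    {"delta_pos": [1.9, 10, 1.2], "delta_rot": [0, 0, 0], "fingers": 80},
  ],
)

```text
time_s: 16.55
tool_pos: [525.4, 148.2, 225.3]
eef_rot: [[-0.027, 1.0, -0.0], [1.0, 0.027, -0.0], [-0.0, -0.0, -1.0]]
wrist_force: [-0.2, -0.5, 0.3]
opening: 58.3
gripper_force: 0.0
```

```bash
python3 - <<'E'
from h import *
import pickle
s=env.get_state()
im,c=snap('wrist','w5.png');pickle.dump(c,open('w5.pkl','wb'))
print(s['tool_pos'].round(1),s['joint_pos'].round(1))
print(proj(c,(530,161,42)))
t,ct=snap('top','t4.png')
E
```

```text
[525.4 148.2 225.3] [ 15.8  15.8   1.3  75.5  -0.  104.2]
(np.float64(323.6579466487735), np.float64(194.4662538206013))
```

View pics/w5.png

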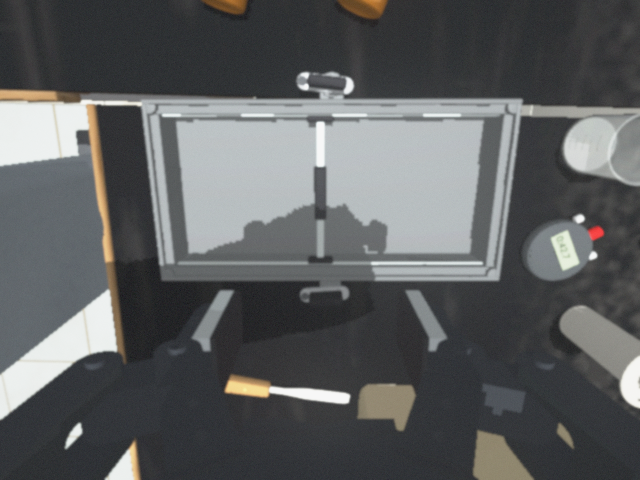

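The grip is at (320,193), the caddy rim spans (143–522, 100–280), and the spatula lies from (228,384) to (350,398). Now measure these numerically.

```bash
cat >> h.py <<'E'
def mask(im,lo,hi,box=None):
    h=cv2.cvtColor(im,cv2.COLOR_RGB2HSV); m=cv2.inRange(h,np.array(lo),np.array(hi))
    if box:
        k=np.zeros_like(m);x0,y0,x1,y1=box;k[y0:y1,x0:x1]=m[y0:y1,x0:x1];m=k
    return m
def blobs(m,amin=20):
    out=[]
    for k in cv2.findContours(m,cv2.RETR_EXTERNAL,cv2.CHAIN_APPROX_NONE)[0]:
        if cv2.contourArea(k)>amin: out.append((cv2.contourArea(k),cv2.minAreaRect(k),k))
    return sorted(out,key=lambda t:-t[0])
def rgb(f): return cv2.cvtColor(cv2.imread('pics/'+f),cv2.COLOR_BGR2RGB)
E
python3 - <<'E'
from h import *
import pickle
c=pickle.load(open('w5.pkl','rb'))
print('grip',onz(c,320.5,193.5,42).round(1),onz(c,315,193.5,42).round(1),onz(c,326,193.5,42).round(1))
q=np.array([onz(c,*p,48) for p in((143,102),(522,99),(499,279),(161,280))]);print(q.round(1),q.mean(0))
ct=get_calibration('top');t=rgb('t4.png')
for nm,lo,hi in (('amber',(8,120,60),(20,255,255)),('white',(0,0,170),(180,60,255))):
    box=(230,180,300,300) if nm=='amber' else (422,215,440,262)
    for a,r,k in blobs(mask(t,lo,hi,box)):
        print(nm,a,np.round(r[0],1),np.round(r[1],1),r[2].__round__(1),onz(ct,*r[0],20 if nm=='amber' else 5).round(1))
for a,r,k in blobs(mask(t,(8,60,120),(25,255,255),(415,235,440,300))):
    print('wood',a,np.round(r[0],1),np.round(r[1],1),r[2],onz(ct,*r[0],12).round(1))
w=rgb('w5.png')
for a,r,k in blobs(mask(w,(8,60,120),(25,255,255),(215,365,275,405))): print('woodw',a,r,onz(c,*r[0],12).round(1))
for a,r,k in blobs(mask(w,(0,0,170),(180,60,255),(270,375,355,410))): print('bladew',a,r,onz(c,*r[0],7).round(1))
E
```

```text
grip [527.4 161.7  42. ] [522.9 161.6  42. ] [531.9 161.9  42. ]
[[390.8 229.2  48. ]
 [677.8 239.   48. ]
 [682.2  93.   48. ]
 [392.8  84.3  48. ]] [535.89807383 161.37321435  48.        ]
amber 375.5 [271.8 259.7] [27.9 15.6] 17.1 [453.  336.3  20. ]
amber 371.0 [273.5 214.8] [27.9 15.6] 21.8 [563.1 335.7  20. ]
woodw 695.5 ((247.54617309570312, 386.1307678222656), (44.528465270996094, 18.481176376342773), 7.125016689300537) [457.8 -46.2  12. ]
bladew 692.5 ((309.28662109375, 393.9207458496094), (79.84201049804688, 11.264016151428223), 6.34019136428833) [521.8 -57.8   7. ]
```

Call:
step_arm(
  motion=[
    {"delta_pos": [0.05, 0.34, -1.2], "delta_rot": [0, 0, 0], "fingers": 80},
    {"delta_pos": [0.05, 0.34, -2.4], "delta_rot": [0, 0, 0], "fingers": 80},
    {"delta_pos": [0.05, 0.34, -3.6], "delta_rot": [0, 0, 0], "fingers": 100},
    {"delta_pos": [0.05, 0.34, -4.5], "delta_rot": [0, 0, 0], "fingers": 100},
    {"delta_pos": [0.05, 0.34, -4.88], "delta_rot": [0, 0, 0], "fingers": 100},
    {"delta_pos": [0.05, 0.34, -4.88], "delta_rot": [0, 0, 0], "fingers": 100},
    {"delta_pos": [0.05, 0.34, -4.88], "delta_rot": [0, 0, 0], "fingers": 255},
    {"delta_pos": [0.05, 0.34, -4.88], "delta_rot": [0, 0, 0], "fingers": 255},
    {"delta_pos": [0.05, 0.34, -4.88], "delta_rot": [0, 0, 0], "fingers": 255},
    {"delta_pos": [0.05, 0.34, -4.88], "delta_rot": [0, 0, 0], "fingers": 255},
    {"delta_pos": [0.05, 0.34, -4.88], "delta_rot": [0, 0, 0], "fingers": 255},
  ],
  grip_force=40,
)

```text
time_s: 17.75
tool_pos: [528.7, 162.5, 31.3]
eef_rot: [[-0.027, 1.0, 0.002], [1.0, 0.027, 0.0], [0.0, 0.002, -1.0]]
wrist_force: [-2.4, -0.9, 7.5]
opening: 8.4
gripper_force: 40.5
```

Call:
step_arm(
  motion=[
    {"delta_pos": [0.2, 0.01, 0], "delta_rot": [0, 0, 0], "fingers": 255},
    {"delta_pos": [0.45, 0.02, 0], "delta_rot": [0, 0, 0], "fingers": 255},
    {"delta_pos": [0.7, 0.02, 0], "delta_rot": [0, 0, 0], "fingers": 255},
    {"delta_pos": [0.95, 0.03, 0], "delta_rot": [0, 0, 0], "fingers": 255},
    {"delta_pos": [1.2, 0.04, 0], "delta_rot": [0, 0, 0], "fingers": 255},
    {"delta_pos": [1.45, 0.05, 0], "delta_rot": [0, 0, 0], "fingers": 255},
    {"delta_pos": [1.7, 0.06, 0], "delta_rot": [0, 0, 0], "fingers": 255},
    {"delta_pos": [1.86, 0.06, 0], "delta_rot": [0, 0, 0], "fingers": 255},
    {"delta_pos": [1.86, 0.06, 0], "delta_rot": [0, 0, 0], "fingers": 255},
    {"delta_pos": [1.86, 0.06, 0], "delta_rot": [0, 0, 0], "fingers": 255},
  ],
)

```text
time_s: 18.75
tool_pos: [604.1, 164.6, 31.3]
eef_rot: [[-0.026, 1.0, 0.004], [1.0, 0.026, -0.0], [-0.0, 0.004, -1.0]]
wrist_force: [3.1, -2.8, 6.4]
opening: 8.6
gripper_force: 40.3
```

Call:
step_arm(
  motion=[
    {"delta_pos": [0, 0, 0], "delta_rot": [0, 0, 0], "fingers": 80},
    {"delta_pos": [0, 0, 0], "delta_rot": [0, 0, 0], "fingers": 80},
    {"delta_pos": [0, 0, 1.2], "delta_rot": [0, 0, 0], "fingers": 80},
    {"delta_pos": [0, 0, 2.4], "delta_rot": [0, 0, 0], "fingers": 80},
    {"delta_pos": [-1, 0, 4], "delta_rot": [0, 0, 8], "fingers": 80},
    {"delta_pos": [-2, -0.5, 4], "delta_rot": [0, 0, 16], "fingers": 80},
    {"delta_pos": [-3, -1.2, 4], "delta_rot": [0, 0, 24], "fingers": 80},
    {"delta_pos": [-3.85, -2, 4], "delta_rot": [0, 0, 32], "fingers": 80},
    {"delta_pos": [-3.85, -3, 4], "delta_rot": [0, 0, 40], "fingers": 80},
    {"delta_pos": [-3.85, -4, 4], "delta_rot": [0, 0, 48], "fingers": 80},
    {"delta_pos": [-3.85, -5, 4], "delta_rot": [0, 0, 56], "fingers": 80},
    {"delta_pos": [-3.85, -5.33, 4], "delta_rot": [0, 0, 64], "fingers": 80},
  ],
)

```text
time_s: 19.95
tool_pos: [447.7, -50.5, 189.8]
eef_rot: [[-0.908, 0.419, 0.0], [0.419, 0.908, -0.0], [-0.0, -0.0, -1.0]]
wrist_force: [-0.6, 0.0, 0.1]
opening: 58.5
gripper_force: 0.0
```

Call:
step_arm(
  motion=[
    {"delta_pos": [0, 0, 0], "delta_rot": [0, 0, 8], "fingers": 80},
    {"delta_pos": [0, 0, 0], "delta_rot": [0, 0, 17], "fingers": 80},
    {"delta_pos": [0, 0, 0], "delta_rot": [0, 0, 17], "fingers": 80},
    {"delta_pos": [0, 0, 0], "delta_rot": [0, 0, 17], "fingers": 80},
  ],
)

```text
time_s: 20.35
tool_pos: [448.2, -48.2, 189.6]
eef_rot: [[-0.99, 0.143, -0.0], [0.143, 0.99, 0.0], [0.0, 0.0, -1.0]]
wrist_force: [-0.4, 0.7, -0.2]
opening: 58.5
gripper_force: 0.0
```

```bash
cat > sp.py <<'E'
from h import *
s=env.get_state()
im,c=snap('wrist','wsp.png')
print(s['tool_pos'].round(1),np.degrees(np.arctan2(s['eef_rot'][1,0],s['eef_rot'][0,0]))%360)
def pca(m,z):
    v,u=np.nonzero(m)
    p=np.array([onz(c,a,b,z)[:2] for a,b in zip(u,v)]);mu=p.mean(0);w=np.linalg.svd(p-mu,full_matrices=False)[2][0];w*=np.sign(w[0]);t=(p-mu)@w
    return mu.round(1),t.min().round(1),t.max().round(1),np.degrees(np.arctan2(w[1],w[0])).round(1)
for nm,lo,hi,z in(('wood',(8,70,90),(25,255,255),12),('blade',(0,0,150),(180,60,255),6)):
    for a,r,k in blobs(mask(im,lo,hi),60)[:4]:
        m=np.zeros(im.shape[:2],np.uint8);cv2.drawContours(m,[k],-1,255,-1);print(nm,a,np.round(r[0]),np.round(r[1]),*pca(m,z))
E
python3 sp.py
```

```text
[448.2 -48.2 189.6] 171.79330764002853
wood 6522.0 [317.  44.] [ 14. 644.] [326.4 -37.9] -236.8 235.9 90.0
wood 2139.5 [318. 187.] [ 20. 118.] [429.9 -45.7] -45.5 50.0 -8.6
blade 38466.0 [117. 234.] [160. 263.] [ 449.  -216.8] -113.2 143.3 -81.0
blade 31135.0 [575. 226.] [266. 141.] [489.2 160.7] -96.8 127.3 2.6
blade 17138.5 [128.  44.] [ 88. 255.] [ 297.8 -179.9] -94.6 103.8 86.6
blade 1163.0 [619. 375.] [40. 63.] [645.8 206.4] -31.7 20.6 -48.0
```

The wood blob measures 95 mm long, as specified, and the TCP is already over the grasp point. Descend and grip.

Call:
step_arm(
  motion=[
    {"delta_pos": [0, 0, -1.2], "delta_rot": [0, 0, 0], "fingers": 80},
    {"delta_pos": [0, 0, -2.4], "delta_rot": [0, 0, 0], "fingers": 120},
    {"delta_pos": [0, 0, -3.5], "delta_rot": [0, 0, 0], "fingers": 120},
    {"delta_pos": [0, 0, -4.3], "delta_rot": [0, 0, 0], "fingers": 120},
    {"delta_pos": [0, 0, -4.62], "delta_rot": [0, 0, 0], "fingers": 120},
    {"delta_pos": [0, 0, -4.64], "delta_rot": [0, 0, 0], "fingers": 120},
    {"delta_pos": [0, 0, -4.64], "delta_rot": [0, 0, 0], "fingers": 255},
    {"delta_pos": [0, 0, -4.64], "delta_rot": [0, 0, 0], "fingers": 255},
    {"delta_pos": [0, 0, -4.64], "delta_rot": [0, 0, 0], "fingers": 255},
    {"delta_pos": [0, 0, -4.64], "delta_rot": [0, 0, 0], "fingers": 255},
    {"delta_pos": [0, 0, -4.64], "delta_rot": [0, 0, 0], "fingers": 255},
  ],
  grip_force=50,
)

```text
time_s: 21.5
tool_pos: [449.3, -48.4, 5.3]
eef_rot: [[-0.99, 0.139, 0.002], [0.139, 0.99, -0.0], [-0.002, 0.0, -1.0]]
wrist_force: [-1.5, 0.8, 7.4]
opening: 13.1
gripper_force: 49.4
```

Call:
step_arm(
  motion=[
    {"delta_pos": [0, 0, 0.4], "delta_rot": [0, 0, 0], "fingers": 255},
    {"delta_pos": [0, 0, 1.2], "delta_rot": [0, 0, 0], "fingers": 255},
    {"delta_pos": [0, 0, 2.2], "delta_rot": [0, 0, 0], "fingers": 255},
    {"delta_pos": [0, 0, 3], "delta_rot": [0, 0, 0], "fingers": 255},
    {"delta_pos": [0, 0, 3], "delta_rot": [0, 0, 0], "fingers": 255},
  ],
)

```text
time_s: 22.0
tool_pos: [451.1, -48.7, 128.6]
eef_rot: [[-0.99, 0.139, 0.008], [0.139, 0.99, -0.001], [-0.008, 0.0, -1.0]]
wrist_force: [0.6, 1.3, -1.1]
opening: 13.1
gripper_force: 49.0
```

```bash
python3 sp.py | grep -v blade
```

```text
[451.1 -48.7 128.6] 171.98837848882332
wood 9450.0 [319. 257.] [ 43. 248.] [471.7 -50.6] -81.4 99.7 -8.3
wood 5808.0 [239.  30.] [ 17. 487.] [327.  -87.4] -137.6 150.4 89.8
```

Call:
step_arm(
  motion=[
    {"delta_pos": [0.1, 1, 0], "delta_rot": [0, 0, 4], "fingers": 255},
    {"delta_pos": [0.3, 2, 0], "delta_rot": [0, 0, 9.8], "fingers": 255},
    {"delta_pos": [0.5, 3, 0], "delta_rot": [0, 0, 9.8], "fingers": 255},
    {"delta_pos": [0.7, 4, 0], "delta_rot": [0, 0, 9.8], "fingers": 255},
    {"delta_pos": [0.7, 5, 0], "delta_rot": [0, 0, 9.8], "fingers": 255},
    {"delta_pos": [0.7, 5.2, 0], "delta_rot": [0, 0, 9.8], "fingers": 255},
    {"delta_pos": [0.7, 5.2, 0], "delta_rot": [0, 0, 9.8], "fingers": 255},
    {"delta_pos": [0.7, 5.2, 0], "delta_rot": [0, 0, 9.8], "fingers": 255},
  ],
)

```text
time_s: 22.85
tool_pos: [475.8, 158.9, 123.4]
eef_rot: [[-0.999, -0.032, -0.001], [-0.032, 0.999, -0.001], [0.001, -0.001, -1.0]]
wrist_force: [0.2, 0.1, -0.3]
opening: 13.2
gripper_force: 49.1
```

```bash
python3 sp.py | grep -v blade
```

```text
[475.8 158.9 123.4] 181.81554613478315
wood 9100.0 [319. 257.] [ 42. 244.] [494.6 160. ] -79.5 94.3 1.6
wood 6516.0 [593. 203.] [114.  67.] [453.1 333.8] -36.9 45.1 68.4
wood 5976.5 [564. 361.] [118.  58.] [568.2 339.2] -46.0 48.4 64.8
```

Call:
step_arm(
  motion=[
    {"delta_pos": [0, 0, -0.8], "delta_rot": [0, 0, 0], "fingers": 255},
    {"delta_pos": [0, 0, -1.6], "delta_rot": [0, 0, 0], "fingers": 255},
    {"delta_pos": [0, 0, -2.2], "delta_rot": [0, 0, 0], "fingers": 255},
    {"delta_pos": [0, 0, -2.6], "delta_rot": [0, 0, 0], "fingers": 255},
    {"delta_pos": [0, 0, -2.8], "delta_rot": [0, 0, 0], "fingers": 255},
    {"delta_pos": [0, 0, -2.8], "delta_rot": [0, 0, 0], "fingers": 255},
  ],
)

```text
time_s: 23.5
tool_pos: [476.1, 158.4, 11.6]
eef_rot: [[-1.0, -0.03, -0.001], [-0.03, 1.0, -0.001], [0.001, -0.001, -1.0]]
wrist_force: [0.2, -1.0, -0.1]
opening: 12.4
gripper_force: 49.1
```

Call:
step_arm(
  motion=[
    {"delta_pos": [0, 0, 0], "delta_rot": [0, 0, 0], "fingers": 130},
    {"delta_pos": [0, 0, 0], "delta_rot": [0, 0, 0], "fingers": 130},
    {"delta_pos": [0, 0, 0.4], "delta_rot": [0, 0, 0], "fingers": 130},
    {"delta_pos": [0, 0, 1.5], "delta_rot": [0, 0, 0], "fingers": 80},
    {"delta_pos": [0, 0, 3], "delta_rot": [0, 0, 0], "fingers": 80},
    {"delta_pos": [0, 0, 4.5], "delta_rot": [0, 0, 0], "fingers": 40},
    {"delta_pos": [0, 0, 4.5], "delta_rot": [0, 0, 0], "fingers": 40},
  ],
)

```text
time_s: 24.2
tool_pos: [478.1, 160.2, 197.6]
eef_rot: [[-0.999, -0.032, 0.007], [-0.032, 0.999, 0.002], [-0.007, 0.002, -1.0]]
wrist_force: [0.5, -0.6, -0.3]
opening: 72.2
gripper_force: 0.0
```

```bash
python3 sp.py; cp pics/wsp.png pics/w6.png
```

```text
[478.1 160.2 197.6] 181.8103152524111
wood 4530.5 [537. 183.] [98. 53.] [453.5 338.4] -40.3 43.8 74.5
wood 3662.5 [513. 308.] [90. 46.] [566.9 337.9] -42.5 45.4 66.2
wood 1876.5 [265.   6.] [ 12. 298.] [328.8 150.2] -75.7 141.4 -89.2
wood 941.5 [317. 181.] [114.  18.] [473.2 158.2] -60.5 33.3 3.9
blade 38167.5 [345. 243.] [193. 357.] [529.3 181.9] -162.1 171.3 -5.2
blade 6219.0 [ 49. 352.] [99. 98.] [616.  -94.1] -58.5 81.7 -57.1
blade 3410.0 [225. 270.] [322.  36.] [591.2  87.6] -188.4 122.0 0.3
blade 824.5 [186. 323.] [21. 71.] [596.8  41. ] -39.3 35.3 -30.0
```

The spatula lies in the long bay: its wood is at about (460,158) with yaw along the caddy. Next is dropper 1, starting with a tool-down look above it.

Call:
step_arm(
  motion=[
    {"delta_pos": [1, 1, 0.5], "delta_rot": [0, 0, 8], "fingers": 80},
    {"delta_pos": [2.2, 2, 1], "delta_rot": [0, 0, 16], "fingers": 80},
    {"delta_pos": [2.2, 3, 1], "delta_rot": [0, 0, 24], "fingers": 80},
    {"delta_pos": [2.2, 4.1, 1], "delta_rot": [0, 0, 32], "fingers": 80},
    {"delta_pos": [2.2, 4.1, 1], "delta_rot": [0, 0, 40], "fingers": 80},
    {"delta_pos": [2.2, 4.1, 1], "delta_rot": [0, 0, 48], "fingers": 80},
    {"delta_pos": [2.2, 4.1, 1], "delta_rot": [0, 0, 56], "fingers": 80},
    {"delta_pos": [2.2, 4.1, 1], "delta_rot": [0, 0, 64], "fingers": 80},
    {"delta_pos": [2.2, 4.1, 1], "delta_rot": [0, 0, 66.7], "fingers": 80},
    {"delta_pos": [2.2, 4.1, 1], "delta_rot": [0, 0, 66.7], "fingers": 80},
  ],
)

```text
time_s: 25.25
tool_pos: [564.4, 323.6, 232.3]
eef_rot: [[-0.366, -0.931, 0.0], [-0.931, 0.366, 0.0], [-0.0, -0.0, -1.0]]
wrist_force: [-0.8, 0.4, 0.4]
opening: 58.7
gripper_force: 0.0
```

```bash
cat > dr.py <<'E'
from h import *
s=env.get_state()
im,c=snap('wrist','wdr.png')
print(s['tool_pos'].round(1),np.degrees(np.arctan2(s['eef_rot'][1,0],s['eef_rot'][0,0]))%360,s['joint_pos'].round(1),np.array(c['xyz']).round(0))
for a,r,k in blobs(mask(im,(5,130,50),(20,255,255)),300)[:3]:
    p=np.array([onz(c,*q[0],20)[:2] for q in k],np.float32);rr=cv2.minAreaRect(p)
    b=cv2.boxPoints(rr);e=[b[1]-b[0],b[2]-b[1]];e=max(e,key=np.linalg.norm);az=np.degrees(np.arctan2(e[1],e[0]))%180
    print(round(a),np.round(r[0]),'mid',np.round(rr[0],1),'size',np.round(rr[1],1),'az',az.round(1))
E
python3 dr.py
```

```text
[564.4 323.6 232.3] 248.54338948124695 [ 29.8  26.4  18.5  82.   -0.  -38.7] [540. 260. 375.]
3369 [442. 168.] mid [453.5 336.4] size [69.8 40.6] az 74.3
3013 [325. 212.] mid [564.1 336. ] size [71.7 39.2] az 69.6
```

Call:
step_arm(
  motion=[
    {"delta_pos": [0.46, 1.6, -1], "delta_rot": [-7.5, 2.8, 0], "fingers": 80},
    {"delta_pos": [0.46, 1.6, -1.8], "delta_rot": [-15, 5.6, 0], "fingers": 80},
    {"delta_pos": [0.46, 1.6, -2.6], "delta_rot": [-22.5, 8.4, 0], "fingers": 80},
    {"delta_pos": [0.46, 1.6, -3.4], "delta_rot": [-28, 10.5, 0], "fingers": 80},
    {"delta_pos": [0.46, 1.6, -3.6], "delta_rot": [-28, 10.5, 0], "fingers": 80},
    {"delta_pos": [0.46, 1.6, -3.6], "delta_rot": [-28, 10.5, 0], "fingers": 80},
    {"delta_pos": [0.46, 1.6, -3.6], "delta_rot": [-28, 10.5, 0], "fingers": 80},
  ],
)

```text
time_s: 26.0
tool_pos: [583.8, 387.4, 93.1]
eef_rot: [[-0.324, -0.931, -0.171], [-0.808, 0.366, -0.462], [0.492, -0.012, -0.87]]
wrist_force: [-0.7, 0.2, 1.3]
opening: 58.9
gripper_force: 0.0
```

```bash
python3 dr.py; python3 -c "
from h import *
print(env.get_state()['eef_rot'].round(3))"
```

```text
[583.8 387.4  93.1] 248.17538633560548 [ 39.7  59.2  55.1 112.  -14.2 -25.3] [587. 398. 252.]
7076 [487. 150.] mid [450.9 330.2] size [75.6 44.2] az 74.6
6926 [322. 214.] mid [561.8 331.4] size [73.1 39.8] az 69.5
[[-0.325 -0.931 -0.169]
 [-0.809  0.366 -0.46 ]
 [ 0.49  -0.013 -0.871]]
```

Call:
step_arm(
  motion=[
    {"delta_pos": [-0.15, -0.35, -0.7], "delta_rot": [0, 0, 0], "fingers": 80},
    {"delta_pos": [-0.3, -0.7, -1.4], "delta_rot": [0, 0, 0], "fingers": 80},
    {"delta_pos": [-0.42, -1, -1.95], "delta_rot": [0, 0, 0], "fingers": 80},
    {"delta_pos": [-0.42, -1.07, -2.06], "delta_rot": [0, 0, 0], "fingers": 80},
    {"delta_pos": [-0.42, -1.07, -2.06], "delta_rot": [0, 0, 0], "fingers": 80},
    {"delta_pos": [-0.42, -1.07, -2.06], "delta_rot": [0, 0, 0], "fingers": 255},
    {"delta_pos": [-0.42, -1.07, -2.06], "delta_rot": [0, 0, 0], "fingers": 255},
    {"delta_pos": [-0.42, -1.07, -2.06], "delta_rot": [0, 0, 0], "fingers": 255},
    {"delta_pos": [-0.42, -1.07, -2.06], "delta_rot": [0, 0, 0], "fingers": 255},
    {"delta_pos": [-0.42, -1.07, -2.06], "delta_rot": [0, 0, 0], "fingers": 255},
  ],
  grip_force=45,
)

```text
time_s: 27.05
tool_pos: [567.4, 346.1, 9.1]
eef_rot: [[-0.321, -0.932, -0.171], [-0.807, 0.363, -0.465], [0.495, -0.012, -0.869]]
wrist_force: [0.8, 1.3, 15.1]
opening: 36.7
gripper_force: 44.1
```

Call:
step_arm(
  motion=[
    {"delta_pos": [0, 0, 0.4], "delta_rot": [0, 0, 0], "fingers": 255},
    {"delta_pos": [0, 0, 1.2], "delta_rot": [0, 0, 0], "fingers": 255},
    {"delta_pos": [0, 0, 2.2], "delta_rot": [6, -2.2, 0], "fingers": 255},
    {"delta_pos": [0, 0, 3.2], "delta_rot": [12, -4.5, 0], "fingers": 255},
    {"delta_pos": [0, 0, 3.7], "delta_rot": [19, -7, 0], "fingers": 255},
    {"delta_pos": [0, 0, 3.7], "delta_rot": [26, -9.7, 0], "fingers": 255},
    {"delta_pos": [0, 0, 3.7], "delta_rot": [33, -12.3, 0], "fingers": 255},
    {"delta_pos": [0, 0, 3.7], "delta_rot": [40, -15, 0], "fingers": 255},
    {"delta_pos": [0, 0, 3.7], "delta_rot": [47, -17.5, 0], "fingers": 255},
    {"delta_pos": [0, 0, 3.7], "delta_rot": [54, -20, 0], "fingers": 255},
  ],
)

```text
time_s: 28.05
tool_pos: [566.6, 345.2, 156.9]
eef_rot: [[-0.323, -0.932, 0.164], [-0.821, 0.362, 0.442], [-0.471, 0.008, -0.882]]
wrist_force: [1.1, 0.3, -1.4]
opening: 36.9
gripper_force: 45.8
```

```bash
python3 - <<'E'
from h import *
s=env.get_state();print(s['tool_pos'].round(1),s['eef_rot'].round(3),s['joint_pos'].round(1),s['opening'])
from scipy.spatial.transform import Rotation as R
# remaining: desired final with d->z ; tool y horizontal az 159.2, tool z=(cos30 d,-.5)
az=np.radians(69.2);d=np.array([np.cos(az),np.sin(az),0]);z=np.array([0,0,1.])
def goal(a,al=30):
    az=np.radians(a);d=np.array([np.cos(az),np.sin(az),0]);al=np.radians(al)
    tz=np.cos(al)*d-np.sin(al)*z;ty=np.cross(z,d);return np.c_[np.cross(ty,tz),ty,tz]
cur=R.from_matrix(s['eef_rot'])
for a in(69.2,1.8):print(a,(R.from_matrix(goal(a))*cur.inv()).as_rotvec(degrees=True).round(1))
E
```

```text
[566.6 345.2 156.9] [[-0.323 -0.932  0.164]
 [-0.821  0.362  0.442]
 [-0.471  0.008 -0.882]] [ 22.1  16.2 -15.5  38.5  20.3 -42.9] 36.868589413189056
69.2 [ 29.6 -11.8   0.3]
1.8 [ 19.1 -27.8 -65.3]
```

Call:
step_arm(
  motion=[
    {"delta_pos": [0, 0, 0], "delta_rot": [7, -2.8, 0.1], "fingers": 255},
    {"delta_pos": [0, 0, 0], "delta_rot": [14, -5.6, 0.1], "fingers": 255},
    {"delta_pos": [0, 0, 0], "delta_rot": [21, -8.4, 0.2], "fingers": 255},
    {"delta_pos": [0, 0, 0], "delta_rot": [29.6, -11.8, 0.3], "fingers": 255},
    {"delta_pos": [0, 0, 0], "delta_rot": [29.6, -11.8, 0.3], "fingers": 255},
    {"delta_pos": [0, 0, 0], "delta_rot": [29.6, -11.8, 0.3], "fingers": 255},
  ],
)

```text
time_s: 28.65
tool_pos: [565.5, 344.0, 152.8]
eef_rot: [[-0.185, -0.935, 0.303], [-0.473, 0.355, 0.806], [-0.862, 0.006, -0.508]]
wrist_force: [0.7, -0.1, -1.0]
opening: 36.7
gripper_force: 45.8
```

Call:
step_arm(
  motion=[
    {"delta_pos": [0, -0.4, 0], "delta_rot": [0, 0, -7.5], "fingers": 255},
    {"delta_pos": [0, -1, 0], "delta_rot": [0, 0, -15], "fingers": 255},
    {"delta_pos": [0.2, -1.6, 0], "delta_rot": [0, 0, -22.5], "fingers": 255},
    {"delta_pos": [0.5, -2.2, 0], "delta_rot": [0, 0, -30], "fingers": 255},
    {"delta_pos": [0.8, -2.8, 0], "delta_rot": [0, 0, -37.5], "fingers": 255},
    {"delta_pos": [1.1, -3.4, 0], "delta_rot": [0, 0, -45], "fingers": 255},
    {"delta_pos": [1.4, -4, 0], "delta_rot": [0, 0, -52.5], "fingers": 255},
    {"delta_pos": [1.7, -4.6, 0], "delta_rot": [0, 0, -60], "fingers": 255},
    {"delta_pos": [2.05, -5.25, 0], "delta_rot": [0, 0, -67.4], "fingers": 255},
    {"delta_pos": [2.05, -5.25, 0], "delta_rot": [0, 0, -67.4], "fingers": 255},
    {"delta_pos": [2.05, -5.25, 0], "delta_rot": [0, 0, -67.4], "fingers": 255},
  ],
)

```text
time_s: 29.75
tool_pos: [648.7, 136.6, 154.7]
eef_rot: [[-0.506, -0.037, 0.862], [-0.016, 0.999, 0.034], [-0.862, 0.003, -0.506]]
wrist_force: [-0.5, 0.3, -0.3]
opening: 36.5
gripper_force: 45.8
```

```bash
cat > up.py <<'E'
from h import *
from scipy.spatial.transform import Rotation as R
s=env.get_state();print(s['tool_pos'].round(1),s['joint_pos'].round(1),s['opening'],s['wrist_force'].round(1))
z=np.array([0,0,1.])
def goal(a,al=30):
    az=np.radians(a);d=np.array([np.cos(az),np.sin(az),0]);al=np.radians(al)
    tz=np.cos(al)*d-np.sin(al)*z;ty=np.cross(z,d);return np.c_[np.cross(ty,tz),ty,tz]
print('rot left',(R.from_matrix(goal(1.8))*R.from_matrix(s['eef_rot']).inv()).as_rotvec(degrees=True).round(1))
im,c=snap('side','sup.png')
for a,r,k in blobs(mask(im,(5,130,50),(20,255,255)),100)[:3]:print(round(a),np.round(r[0]),np.round(r[1]),round(r[2],1),cv2.boundingRect(k))
print('TCP px',proj(c,s['tool_pos']))
w=s['tool_pos']-12.5*s['eef_rot'][:,2]
print('axis pt',w.round(1),'px of base if h=51',proj(c,w-[0,0,51]),proj(c,w+[0,0,15]))
E
python3 up.py
```

```text
[648.7 136.6 154.7] [ 18.2  13.9 -57.8 -40.3 -13.7   8.4] 36.539855089806274 [-0.5  0.3 -0.3]
rot left [-0.2 -0.4 -0.3]
266 [230.  94.] [16. 20.] 90.0 (220, 86, 21, 17)
TCP px (np.float64(403.1335134477135), np.float64(247.37860942881682))
axis pt [637.9 136.1 161. ] px of base if h=51 (np.float64(395.02574574643836), np.float64(262.9282617999032)) (np.float64(398.84718591882955), np.float64(240.66046541425237))
```

View pics/sup.png

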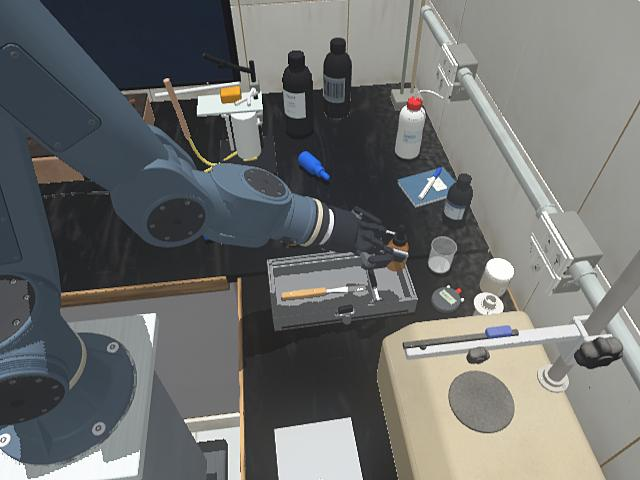

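The side view shows the bottle upright in the gripper at (398,250) above the far bay, the spatula in the long bay at (320,293), and the cover flat on the bench at (318,450). I'll check the base pixel before lowering.

```bash
python3 - <<'E'
from h import *
im=rgb('sup.png');m=mask(im,(5,110,40),(22,255,255),(375,225,420,290))
v,u=np.nonzero(m);print(u.min(),u.max(),v.min(),v.max())
for r in range(v.min(),v.max()+1):print(r,(u[v==r].min(),u[v==r].max(),(v==r).sum()),end=' ')
c=get_calibration('side')
for h in(45,48,51,54,57):print(h,[np.round(proj(c,np.array([637.9,136.1,161.-h])+np.array([0,dy,0])),1) for dy in(-19.5,)])
E
```

```text
387 408 239 270
239 (np.int64(392), np.int64(392), np.int64(1)) 240 (np.int64(391), np.int64(392), np.int64(2)) 241 (np.int64(390), np.int64(391), np.int64(2)) 242 (np.int64(389), np.int64(406), np.int64(5)) 243 (np.int64(388), np.int64(407), np.int64(7)) 244 (np.int64(388), np.int64(407), np.int64(9)) 245 (np.int64(388), np.int64(407), np.int64(11)) 246 (np.int64(389), np.int64(408), np.int64(17)) 247 (np.int64(391), np.int64(408), np.int64(18)) 248 (np.int64(396), np.int64(408), np.int64(13)) 249 (np.int64(400), np.int64(408), np.int64(9)) 250 (np.int64(403), np.int64(407), np.int64(5)) 251 (np.int64(407), np.int64(407), np.int64(1)) Traceback (most recent call last):
  File "<stdin>", line 4, in <module>
    return umr_minimum(a, axis, None, out, keepdims, initial, where)
ValueError: zero-size array to reduction operation minimum which has no identity
```

```bash
python3 - <<'E'
from h import *
c=get_calibration('side')
for h in(45,48,51,54,57):print(h,np.round(proj(c,np.array([637.9,136.1-19.5,161.-h])),1))
E
```

```text
45 [397.6 268.9]
48 [397.5 269.9]
51 [397.3 270.8]
54 [397.1 271.8]
57 [397.  272.7]
```

Call:
step_arm(
  motion=[
    {"delta_pos": [0.02, -0.04, -0.8], "delta_rot": [0, 0, 0], "fingers": 255},
    {"delta_pos": [0.02, -0.04, -1.6], "delta_rot": [0, 0, 0], "fingers": 255},
    {"delta_pos": [0.02, -0.04, -2.1], "delta_rot": [0, 0, 0], "fingers": 255},
    {"delta_pos": [0.02, -0.04, -2.4], "delta_rot": [0, 0, 0], "fingers": 255},
    {"delta_pos": [0.02, -0.04, -2.5], "delta_rot": [0, 0, 0], "fingers": 255},
    {"delta_pos": [0.02, -0.04, -2.5], "delta_rot": [0, 0, 0], "fingers": 255},
  ],
)

```text
time_s: 30.4
tool_pos: [648.5, 133.4, 52.9]
eef_rot: [[-0.508, -0.034, 0.861], [-0.015, 0.999, 0.031], [-0.861, 0.003, -0.508]]
wrist_force: [-0.1, 0.5, -0.7]
opening: 37.0
gripper_force: 45.8
```

Call:
step_arm(
  motion=[
    {"delta_pos": [0, 0, -0.04], "delta_rot": [0, 0, 0], "fingers": 255},
    {"delta_pos": [0, 0, -0.08], "delta_rot": [0, 0, 0], "fingers": 255},
    {"delta_pos": [0, 0, -0.08], "delta_rot": [0, 0, 0], "fingers": 255},
  ],
)

```text
time_s: 30.7
tool_pos: [649.0, 133.4, 51.3]
eef_rot: [[-0.506, -0.033, 0.862], [-0.013, 0.999, 0.03], [-0.863, 0.004, -0.506]]
wrist_force: [-0.3, -0.1, -1.2]
opening: 36.6
gripper_force: 45.8
```

```bash
python3 up.py
```

```text
[649.  133.4  51.3] [ 17.9  33.1 -64.4 -66.1 -13.6   8.4] 36.61513849957018 [-0.3 -0.1 -1.2]
rot left [-0.2 -0.4 -0.1]
266 [230.  94.] [16. 20.] 90.0 (220, 86, 21, 17)
201 [296. 226.] [21. 14.] 52.1 (286, 217, 17, 20)
TCP px (np.float64(397.61914834992353), np.float64(281.36113527572974))
axis pt [638.3 133.   57.6] px of base if h=51 (np.float64(390.28463226351573), np.float64(294.6507439501557)) (np.float64(393.56379641458545), np.float64(275.7528934077921))
```

Call:
step_arm(
  motion=[
    {"delta_pos": [0, 0, -0.03], "delta_rot": [0, 0, 0], "fingers": 255},
    {"delta_pos": [0, 0, -0.05], "delta_rot": [0, 0, 0], "fingers": 255},
    {"delta_pos": [0, 0, -0.05], "delta_rot": [0, 0, 0], "fingers": 255},
  ],
)

```text
time_s: 31.05
tool_pos: [649.7, 133.4, 49.8]
eef_rot: [[-0.504, -0.032, 0.863], [-0.013, 0.999, 0.03], [-0.863, 0.004, -0.504]]
wrist_force: [-0.2, -1.7, 6.3]
opening: 36.3
gripper_force: 46.1
```

Call:
step_arm(
  motion=[
    {"delta_pos": [0, 0, 0.08], "delta_rot": [0, 0, 0], "fingers": 255},
    {"delta_pos": [0, 0.08, 0.08], "delta_rot": [0, 0, 0], "fingers": 255},
    {"delta_pos": [0, 0.08, 0.05], "delta_rot": [0, 0, 0], "fingers": 255},
    {"delta_pos": [0, 0.08, 0.02], "delta_rot": [0, 0, 0], "fingers": 255},
    {"delta_pos": [0, 0.08, 0], "delta_rot": [0, 0, 0], "fingers": 255},
  ],
)

```text
time_s: 31.55
tool_pos: [649.7, 136.7, 49.8]
eef_rot: [[-0.504, -0.032, 0.863], [-0.013, 0.999, 0.03], [-0.864, 0.004, -0.504]]
wrist_force: [-4.8, 0.6, 12.9]
opening: 36.2
gripper_force: 46.7
```

Call:
step_arm(
  motion=[
    {"delta_pos": [0, 0, 0], "delta_rot": [0, 0, 0], "fingers": 120},
    {"delta_pos": [0, 0, 0], "delta_rot": [0, 0, 0], "fingers": 115},
    {"delta_pos": [0, 0, 0], "delta_rot": [0, 0, 0], "fingers": 115},
    {"delta_pos": [-0.35, -0.01, 0.2], "delta_rot": [0, 0, 0], "fingers": 115},
    {"delta_pos": [-0.7, -0.02, 0.4], "delta_rot": [0, 0, 0], "fingers": 115},
    {"delta_pos": [-1.2, -0.03, 0.7], "delta_rot": [0, 0, 0], "fingers": 115},
    {"delta_pos": [-1.8, -0.04, 1.2], "delta_rot": [0, 0, 0], "fingers": 115},
    {"delta_pos": [-2.2, -0.04, 2.4], "delta_rot": [0, 0, 0], "fingers": 80},
    {"delta_pos": [-2.2, -0.04, 3.5], "delta_rot": [0, 0, 0], "fingers": 80},
    {"delta_pos": [-2.2, -0.04, 3.5], "delta_rot": [0, 0, 0], "fingers": 80},
  ],
)

```text
time_s: 32.55
tool_pos: [560.5, 134.9, 195.6]
eef_rot: [[-0.498, -0.033, 0.866], [-0.01, 0.999, 0.032], [-0.867, 0.007, -0.498]]
wrist_force: [-0.4, -0.5, 0.3]
opening: 58.8
gripper_force: 0.0
```

```bash
python3 - <<'E'
from h import *
from scipy.spatial.transform import Rotation as R
s=env.get_state();print(s['tool_pos'].round(1),s['joint_pos'].round(1),s['opening'])
im,c=snap('side','s5.png')
m=mask(im,(5,110,40),(22,255,255),(370,215,420,310));v,u=np.nonzero(m)
if len(u):print(u.min(),u.max(),v.min(),v.max(),len(u))
for p in((638.5,136.5,5),(638.5,136.5,71),(638.5,136.5,114)):print(np.round(proj(c,p)))
# next: tool-down yaw for d2 az 74.3 -> yaw 254.3
def down(y):
    y=np.radians(y);x=np.array([np.cos(y),np.sin(y),0]);z=np.array([0,0,-1.]);return np.c_[x,np.cross(z,x),z]
print((R.from_matrix(down(254.3))*R.from_matrix(s['eef_rot']).inv()).as_rotvec(degrees=True).round(1),(R.from_matrix(down(181.8))*R.from_matrix(s['eef_rot']).inv()).as_rotvec(degrees=True).round(1))
E
```

```text
[560.5 134.9 195.6] [ 23.    0.8 -63.6 -32.8 -18.   11.2] 58.80428083820593
381 401 274 299 361
[390. 294.]
[393. 275.]
[396. 261.]
[-39.8  50.1  65.5] [-2.3 60.1  0.1]
```

Call:
step_arm(
  motion=[
    {"delta_pos": [-0.3, 0.5, 0.5], "delta_rot": [-0.3, 7.5, 0], "fingers": 80},
    {"delta_pos": [-0.6, 1, 0.5], "delta_rot": [-0.6, 15, 0], "fingers": 80},
    {"delta_pos": [-0.9, 1.7, 0.5], "delta_rot": [-0.9, 22.5, 0], "fingers": 80},
    {"delta_pos": [-1.2, 2.4, 0.5], "delta_rot": [-1.2, 30, 0], "fingers": 80},
    {"delta_pos": [-1.4, 3.1, 0.5], "delta_rot": [-1.5, 37.5, 0], "fingers": 80},
    {"delta_pos": [-1.7, 3.8, 0.5], "delta_rot": [-1.8, 45, 0], "fingers": 80},
    {"delta_pos": [-2, 4.4, 0.5], "delta_rot": [-2, 52.5, 0], "fingers": 80},
    {"delta_pos": [-2.3, 5, 0.5], "delta_rot": [-2.3, 60, 0], "fingers": 80},
    {"delta_pos": [-2.3, 5, 0.5], "delta_rot": [-2.3, 60, 0], "fingers": 80},
    {"delta_pos": [-2.3, 5, 0.5], "delta_rot": [-2.3, 60, 0], "fingers": 80},
  ],
)

```text
time_s: 33.6
tool_pos: [471.3, 335.8, 203.3]
eef_rot: [[-0.999, -0.031, -0.018], [-0.031, 0.999, -0.007], [0.018, -0.007, -1.0]]
wrist_force: [2.9, -0.1, -0.9]
opening: 58.5
gripper_force: 0.0
```

Call:
step_arm(
  motion=[
    {"delta_pos": [0, 0, 0], "delta_rot": [0, 0, 8], "fingers": 80},
    {"delta_pos": [0, 0.1, 0], "delta_rot": [0, 0, 16], "fingers": 80},
    {"delta_pos": [0, 0.2, 0], "delta_rot": [0, 0, 24], "fingers": 80},
    {"delta_pos": [0, 0.3, 0], "delta_rot": [0, 0, 32], "fingers": 80},
    {"delta_pos": [0, 0.4, 0], "delta_rot": [0, 0, 40], "fingers": 80},
    {"delta_pos": [0, 0.5, 0], "delta_rot": [0, 0, 48], "fingers": 80},
    {"delta_pos": [0, 0.5, 0], "delta_rot": [0, 0, 56], "fingers": 80},
    {"delta_pos": [0, 0.5, 0], "delta_rot": [0, 0, 64], "fingers": 80},
    {"delta_pos": [0, 0.5, 0], "delta_rot": [0, 0, 72.5], "fingers": 80},
    {"delta_pos": [0, 0.5, 0], "delta_rot": [0, 0, 72.5], "fingers": 80},
    {"delta_pos": [0, 0.5, 0], "delta_rot": [0, 0, 72.5], "fingers": 80},
  ],
)

```text
time_s: 34.7
tool_pos: [468.7, 354.5, 207.3]
eef_rot: [[-0.274, -0.962, 0.001], [-0.962, 0.274, -0.01], [0.01, -0.004, -1.0]]
wrist_force: [0.2, -0.2, -0.5]
opening: 58.3
gripper_force: 0.0
```

```bash
python3 dr.py
```

```text
[468.7 354.5 207.3] 254.08757508177928 [ 37.4  20.5   5.6  75.3  -0.5 -36.7] [451. 290. 351.]
3684 [333. 182.] mid [453.2 336.4] size [69.5 39.7] az 73.7
794 [24. 10.] mid [640.1 149.7] size [14. 37.] az 164.0
```

Call:
step_arm(
  motion=[
    {"delta_pos": [0, 0.85, -0.7], "delta_rot": [-7.2, 2, 0], "fingers": 80},
    {"delta_pos": [0, 0.85, -1.4], "delta_rot": [-14.4, 4, 0], "fingers": 80},
    {"delta_pos": [0, 0.85, -2.1], "delta_rot": [-21.6, 6, 0], "fingers": 80},
    {"delta_pos": [0, 0.85, -2.7], "delta_rot": [-28.8, 8.1, 0], "fingers": 80},
    {"delta_pos": [0, 0.85, -2.88], "delta_rot": [-28.8, 8.1, 0], "fingers": 80},
    {"delta_pos": [0, 0.85, -2.88], "delta_rot": [-28.8, 8.1, 0], "fingers": 80},
    {"delta_pos": [0, 0.85, -2.88], "delta_rot": [-28.8, 8.1, 0], "fingers": 80},
  ],
)

```text
time_s: 35.45
tool_pos: [469.4, 388.9, 95.6]
eef_rot: [[-0.235, -0.963, -0.132], [-0.832, 0.27, -0.485], [0.503, -0.005, -0.864]]
wrist_force: [0.2, 0.1, 1.0]
opening: 58.7
gripper_force: 0.0
```

```bash
python3 dr.py; python3 -c "
from h import *
print(env.get_state()['eef_rot'].round(3))"
```

```text
[469.4 388.9  95.6] 254.19333667830315 [ 46.5  47.2  29.1  99.  -13.8 -24.4] [473. 401. 254.]
6788 [324. 218.] mid [451.9 331.8] size [72.7 39.6] az 74.6
532 [ 8. 38.] mid [626.8 148.1] size [38.9 11.4] az 85.5
[[-0.236 -0.963 -0.131]
 [-0.833  0.27  -0.484]
 [ 0.501 -0.006 -0.865]]
```

Call:
step_arm(
  motion=[
    {"delta_pos": [-0.11, -0.37, -0.7], "delta_rot": [0, 0, 0], "fingers": 80},
    {"delta_pos": [-0.23, -0.73, -1.4], "delta_rot": [0, 0, 0], "fingers": 80},
    {"delta_pos": [-0.33, -1.03, -2], "delta_rot": [0, 0, 0], "fingers": 80},
    {"delta_pos": [-0.35, -1.1, -2.12], "delta_rot": [0, 0, 0], "fingers": 80},
    {"delta_pos": [-0.35, -1.1, -2.12], "delta_rot": [0, 0, 0], "fingers": 80},
    {"delta_pos": [-0.35, -1.1, -2.12], "delta_rot": [0, 0, 0], "fingers": 255},
    {"delta_pos": [-0.35, -1.1, -2.12], "delta_rot": [0, 0, 0], "fingers": 255},
    {"delta_pos": [-0.35, -1.1, -2.12], "delta_rot": [0, 0, 0], "fingers": 255},
    {"delta_pos": [-0.35, -1.1, -2.12], "delta_rot": [0, 0, 0], "fingers": 255},
    {"delta_pos": [-0.35, -1.1, -2.12], "delta_rot": [0, 0, 0], "fingers": 255},
  ],
  grip_force=45,
)

```text
time_s: 36.5
tool_pos: [456.0, 346.2, 11.1]
eef_rot: [[-0.234, -0.964, -0.131], [-0.832, 0.268, -0.486], [0.504, -0.005, -0.864]]
wrist_force: [0.3, 1.2, 11.4]
opening: 37.0
gripper_force: 44.3
```

Call:
step_arm(
  motion=[
    {"delta_pos": [0, 0, 0.4], "delta_rot": [0, 0, 0], "fingers": 255},
    {"delta_pos": [0, 0, 1.2], "delta_rot": [0, 0, 0], "fingers": 255},
    {"delta_pos": [0, 0, 2.2], "delta_rot": [6.7, -1.9, 0], "fingers": 255},
    {"delta_pos": [0, 0, 3.2], "delta_rot": [13.5, -3.8, 0], "fingers": 255},
    {"delta_pos": [0, 0, 3.7], "delta_rot": [20.2, -5.7, 0], "fingers": 255},
    {"delta_pos": [0, 0, 3.7], "delta_rot": [27, -7.6, 0], "fingers": 255},
    {"delta_pos": [0, 0, 3.7], "delta_rot": [34.6, -9.7, 0], "fingers": 255},
    {"delta_pos": [0, 0, 3.7], "delta_rot": [42.3, -11.9, 0], "fingers": 255},
    {"delta_pos": [0, 0, 3.7], "delta_rot": [50, -14.1, 0], "fingers": 255},
    {"delta_pos": [0, 0, 3.7], "delta_rot": [57.7, -16.2, 0], "fingers": 255},
    {"delta_pos": [0, 0, 3.7], "delta_rot": [57.7, -16.2, 0], "fingers": 255},
  ],
)

```text
time_s: 37.6
tool_pos: [451.6, 341.7, 155.4]
eef_rot: [[-0.238, -0.962, 0.135], [-0.837, 0.274, 0.474], [-0.493, 0.0, -0.87]]
wrist_force: [-0.8, -0.6, -2.0]
opening: 36.9
gripper_force: 45.8
```

```bash
sed -i 's/^print(.rot left.*/for a in (74.5,1.8): print(a,(R.from_matrix(goal(a))*R.from_matrix(s["eef_rot"]).inv()).as_rotvec(degrees=True).round(1))/' up.py; python3 up.py
```

```text
[451.6 341.7 155.4] [ 25.6   7.  -28.7  33.8  21.7 -44.6] 36.92892702720273 [-0.8 -0.6 -2. ]
74.5 [29.4 -8.2  0.4]
1.8 [ 20.  -25.7 -70.5]
410 [288. 193.] [28. 17.] 90.0 (279, 179, 18, 29)
TCP px (np.float64(289.64911304651264), np.float64(183.4047595755015))
axis pt [449.9 335.8 166.3] px of base if h=51 (np.float64(290.1549939696679), np.float64(199.04864414556766)) (np.float64(288.36393276472484), np.float64(176.08563493823664))
```

Call:
step_arm(
  motion=[
    {"delta_pos": [0.8, 0, 0.2], "delta_rot": [0, 0, 0], "fingers": 255},
    {"delta_pos": [1.7, 0, 0.2], "delta_rot": [0, 0, 0], "fingers": 255},
    {"delta_pos": [2.5, 0, 0.2], "delta_rot": [4, -1.1, 0], "fingers": 255},
    {"delta_pos": [2.8, 0, 0.2], "delta_rot": [10, -2.8, 0.1], "fingers": 255},
    {"delta_pos": [2.8, 0, 0.2], "delta_rot": [17, -4.7, 0.2], "fingers": 255},
    {"delta_pos": [2.8, 0, 0.2], "delta_rot": [24, -6.7, 0.3], "fingers": 255},
    {"delta_pos": [2.8, 0, 0.2], "delta_rot": [29.4, -8.2, 0.4], "fingers": 255},
    {"delta_pos": [2.8, 0, 0.2], "delta_rot": [29.4, -8.2, 0.4], "fingers": 255},
    {"delta_pos": [2.8, 0, 0.2], "delta_rot": [29.4, -8.2, 0.4], "fingers": 255},
  ],
)

```text
time_s: 38.55
tool_pos: [568.3, 345.4, 164.2]
eef_rot: [[-0.132, -0.964, 0.231], [-0.485, 0.266, 0.833], [-0.864, -0.002, -0.503]]
wrist_force: [0.3, 0.5, -0.0]
opening: 36.7
gripper_force: 45.8
```

Call:
step_arm(
  motion=[
    {"delta_pos": [0.2, -0.1, 0], "delta_rot": [0, 0, -7.5], "fingers": 255},
    {"delta_pos": [0.5, -0.2, 0], "delta_rot": [0, 0, -15], "fingers": 255},
    {"delta_pos": [0.8, -0.5, 0], "delta_rot": [0, 0, -22.5], "fingers": 255},
    {"delta_pos": [1.1, -0.9, 0], "delta_rot": [0, 0, -30], "fingers": 255},
    {"delta_pos": [1.4, -1.4, 0], "delta_rot": [0, 0, -37.5], "fingers": 255},
    {"delta_pos": [1.7, -1.9, 0], "delta_rot": [0, 0, -45], "fingers": 255},
    {"delta_pos": [2.03, -2.4, 0], "delta_rot": [0, 0, -52.5], "fingers": 255},
    {"delta_pos": [2.03, -3, 0], "delta_rot": [0, 0, -60], "fingers": 255},
    {"delta_pos": [2.03, -3.4, 0], "delta_rot": [0, 0, -67], "fingers": 255},
    {"delta_pos": [2.03, -3.66, 0], "delta_rot": [0, 0, -72.7], "fingers": 255},
    {"delta_pos": [2.03, -3.66, 0], "delta_rot": [0, 0, -72.7], "fingers": 255},
    {"delta_pos": [2.03, -3.66, 0], "delta_rot": [0, 0, -72.7], "fingers": 255},
  ],
)

```text
time_s: 39.75
tool_pos: [649.1, 200.9, 166.0]
eef_rot: [[-0.498, -0.037, 0.866], [-0.022, 0.999, 0.031], [-0.867, -0.003, -0.498]]
wrist_force: [-0.1, 1.1, -1.8]
opening: 36.9
gripper_force: 45.8
```

```bash
python3 up.py; python3 - <<'E'
from h import *
im=rgb('sup.png');c=get_calibration('side');s=env.get_state()
m=mask(im,(5,110,40),(22,255,255),(340,200,430,310))
for a,r,k in blobs(m,10):print(a,cv2.boundingRect(k))
w=s['tool_pos']-10.3*s['eef_rot'][:,2];print('axis',w.round(1),'base z',w[2]-50.6,np.round(proj(c,w-[0,19.5,50.6])))
E
```

```text
[649.1 200.9 166. ] [ 26.5  14.  -53.9 -35.6 -21.1  12.6] 36.90978756686734 [-0.1  1.1 -1.8]
74.5 [ 0.1  0.2 72.4]
1.8 [ 0.2  0.1 -0.3]
266 [230.  94.] [16. 20.] 90.0 (220, 86, 21, 17)
132 [391. 287.] [19. 23.] 8.1 (381, 274, 21, 24)
124 [390. 236.] [10. 18.] 90.0 (381, 231, 19, 11)
TCP px (np.float64(396.32544898730043), np.float64(218.63656134021977))
axis pt [638.2 200.5 172.2] px of base if h=51 (np.float64(388.68101134694007), np.float64(234.64379063849805)) (np.float64(392.0258000510724), np.float64(211.65172736343703))
338.0 (381, 273, 21, 27)
143.5 (381, 230, 19, 12)
66.0 (383, 211, 20, 13)
axis [639.9 199.8 170.7] base z 120.0986585880585 [392. 242.]
```

Call:
step_arm(
  motion=[
    {"delta_pos": [-0.04, -0.11, -0.2], "delta_rot": [0, 0, 0], "fingers": 255},
    {"delta_pos": [-0.04, -0.11, -1], "delta_rot": [0, 0, 0], "fingers": 255},
    {"delta_pos": [-0.04, -0.11, -1.8], "delta_rot": [0, 0, 0], "fingers": 255},
    {"delta_pos": [-0.04, -0.11, -2.4], "delta_rot": [0, 0, 0], "fingers": 255},
    {"delta_pos": [-0.04, -0.11, -2.7], "delta_rot": [0, 0, 0], "fingers": 255},
    {"delta_pos": [-0.04, -0.11, -2.8], "delta_rot": [0, 0, 0], "fingers": 255},
    {"delta_pos": [-0.04, -0.11, -2.8], "delta_rot": [0, 0, 0], "fingers": 255},
  ],
)

```text
time_s: 40.5
tool_pos: [646.6, 193.9, 51.7]
eef_rot: [[-0.5, -0.033, 0.865], [-0.02, 0.999, 0.027], [-0.866, -0.004, -0.501]]
wrist_force: [0.6, -0.1, -1.0]
opening: 36.8
gripper_force: 45.8
```

Call:
step_arm(
  motion=[
    {"delta_pos": [0, 0, -0.03], "delta_rot": [0, 0, 0], "fingers": 255},
    {"delta_pos": [0, 0, -0.05], "delta_rot": [0, 0, 0], "fingers": 255},
    {"delta_pos": [0, 0, -0.05], "delta_rot": [0, 0, 0], "fingers": 255},
  ],
)

```text
time_s: 40.8
tool_pos: [646.8, 194.2, 51.5]
eef_rot: [[-0.498, -0.033, 0.867], [-0.018, 0.999, 0.027], [-0.867, -0.002, -0.498]]
wrist_force: [0.7, -0.5, -0.9]
opening: 36.8
gripper_force: 45.8
```

Call:
step_arm(
  motion=[
    {"delta_pos": [0, 0, -0.03], "delta_rot": [0, 0, 0], "fingers": 255},
    {"delta_pos": [0, 0, -0.05], "delta_rot": [0, 0, 0], "fingers": 255},
    {"delta_pos": [0, 0, -0.05], "delta_rot": [0, 0, 0], "fingers": 255},
  ],
)

```text
time_s: 41.1
tool_pos: [647.2, 194.2, 49.7]
eef_rot: [[-0.497, -0.032, 0.867], [-0.018, 0.999, 0.027], [-0.868, -0.002, -0.497]]
wrist_force: [0.5, -0.1, 6.0]
opening: 36.3
gripper_force: 46.1
```

Contact with the floor, so release and retreat.

Call:
step_arm(
  motion=[
    {"delta_pos": [0, 0, 0], "delta_rot": [0, 0, 0], "fingers": 120},
    {"delta_pos": [0, 0, 0], "delta_rot": [0, 0, 0], "fingers": 117},
    {"delta_pos": [0, 0, 0], "delta_rot": [0, 0, 0], "fingers": 117},
    {"delta_pos": [-0.35, -0.01, 0.2], "delta_rot": [0, 0, 0], "fingers": 117},
    {"delta_pos": [-0.7, -0.02, 0.4], "delta_rot": [0, 0, 0], "fingers": 117},
    {"delta_pos": [-1.2, -0.03, 0.7], "delta_rot": [0, 0, 0], "fingers": 117},
    {"delta_pos": [-1.8, -0.04, 1.2], "delta_rot": [0, 0, 0], "fingers": 117},
    {"delta_pos": [-2.2, -0.04, 2.4], "delta_rot": [0, 0, 0], "fingers": 80},
    {"delta_pos": [-2.2, -0.04, 4], "delta_rot": [0, 0, 0], "fingers": 80},
    {"delta_pos": [-2.2, -0.04, 5], "delta_rot": [0, 0, 0], "fingers": 80},
    {"delta_pos": [-2.2, -0.04, 5], "delta_rot": [0, 0, 0], "fingers": 80},
  ],
)

```text
time_s: 42.2
tool_pos: [557.7, 192.7, 256.3]
eef_rot: [[-0.492, -0.033, 0.87], [-0.015, 0.999, 0.03], [-0.871, 0.002, -0.492]]
wrist_force: [0.4, 0.5, 0.6]
opening: 58.3
gripper_force: 0.0
```

Call:
step_arm(
  motion=[
    {"delta_pos": [0, -1, 0.5], "delta_rot": [0, 8, 0], "fingers": 80},
    {"delta_pos": [-0.5, -2, 0.5], "delta_rot": [0, 16, 0], "fingers": 80},
    {"delta_pos": [-1, -3, 0.5], "delta_rot": [0, 24, 0], "fingers": 80},
    {"delta_pos": [-1.5, -4, 0.5], "delta_rot": [0, 32, 0], "fingers": 80},
    {"delta_pos": [-2, -5, 0.5], "delta_rot": [0, 40, 0], "fingers": 80},
    {"delta_pos": [-3, -6, 0.5], "delta_rot": [0, 48, 0], "fingers": 80},
    {"delta_pos": [-3.5, -7, 0.5], "delta_rot": [0, 56, 0], "fingers": 80},
    {"delta_pos": [-3.5, -8, 0.5], "delta_rot": [0, 60, 0], "fingers": 80},
    {"delta_pos": [-3.5, -9, 0.5], "delta_rot": [0, 60, 0], "fingers": 80},
    {"delta_pos": [-3.5, -10, 0.5], "delta_rot": [0, 60, 0], "fingers": 80},
  ],
)

```text
time_s: 43.2
tool_pos: [417.2, -209.0, 267.8]
eef_rot: [[-1.0, -0.02, -0.002], [-0.02, 0.999, 0.027], [0.002, 0.028, -1.0]]
wrist_force: [1.9, 0.7, 0.1]
opening: 58.8
gripper_force: 0.0
```

```bash
python3 - <<'E'
from h import *
print(env.get_state()['tool_pos'].round(0))
a,_=snap('top');b,_=snap('side')
f=lambda x:cv2.resize(x[:,:,::-1],None,fx=3,fy=3,interpolation=cv2.INTER_CUBIC)
t=f(a[110:310,250:380]);s=f(b[215:415,250:386])
cv2.imwrite('pics/fin.png',np.hstack([t,s])[:600,:800])
E
```

```text
[ 417. -209.  268.]
```

View pics/fin.png

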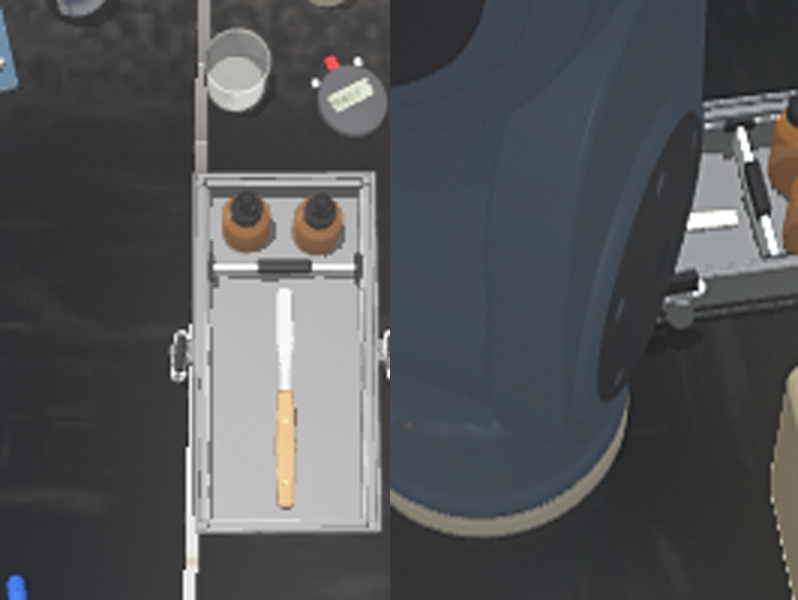

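The top crop shows both bottles upright in the short bay at (246,222) and (319,222), the spatula flat in the long bay, the tabs aside, and the beaker and stopwatch undisturbed.

```bash
python3 -c "
from h import *
print(ticket.finish_job())"
```

```text
the job is handed in; nothing more can be done
None
```

The job is handed in: both tabs are turned aside, the cover lies flat on the bench, the divider is moved, the one spatula present is in the long bay, and both amber droppers present stand upright in the short bay. The beaker, stopwatch and density cup were never touched.

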